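# Stack, weight and raise tonewood slats on a pump-up bench lift

### The arm

A 6-joint arm with a two-finger parallel gripper is mounted at the origin on the work surface. World frame = base frame: x ahead of the robot, y to its left, z up, the work surface at z = 0. Lengths are in m, angles in rad, forces in N, time in s.
With the tool pointing down it reaches from about 0.425 to 0.95 m from the base axis. Payload 3.5 kg.
Tool frame: the origin (TCP) lies on the centre line of the jaws, within the pads' length; the fingertips stand 19 mm ahead of it and the grasp point (between the pads) is the TCP; z points along the fingers, y is the line along which they close (so a half turn about z gives the same grasp; the last joint's range is limited). The gripper opens to 85 mm and grips with 20 to 120 N. Pads are 22 mm wide; open, the fingers measure 114 mm over their backs; the gripper's body (76 mm by 85 mm) begins 54 mm behind the grasp point. The pads swing forward as they close: fully open they stand 13 mm farther back than shut.
Start: joints at [1.126, 0.286, 1.577, -0, 1.279, -0.15], TCP at [0.196, 0.646, 0.25] pointing down, gripper open.
Joint ranges: [-2.77, 2.77], [-0.9, 2.22], [0.21, 2.48], [-1.53, 4.67], [0.24, 2.81], [-2.84, 2.84]. Speed limits (rad/s): [2.79, 2.79, 3.14, 3.14, 3.14, 3.14].

### API

Orientations are given as a unit quaternion [x, y, z, w].
In Python, from plant import ctrl, imaging gives the robot as it stands. The module is installed in compiled form; this text tells all that it offers.
- The arm moves only by the shell command python3 -m handwheel 'ROWS' [OPENING] [FORCE]. ROWS is JSON, one flat list of numbers, 6 for each row, row after row: the shift along the world's x, y, z in units of 150 mm (1.0 is 150 mm), then the turn, a rotation vector about the world's x, y, z in units of 90 degrees (1.0 is 90 degrees). In form: [tx, ty, tz, rx, ry, rz, tx, ty, tz, rx, ry, rz, ...]. A call has 1 to 5 rows; each row shifts and turns the commanded pose from where the row before left it; what a row does not reach is not made up. A row lasts 1/12 s, in which the tool goes at most 41.7 mm and 7.16 degrees, less where a joint would pass 70% of its speed; a pose out of reach is approached as far as the arm can. A call with a number of a shift or a turn outside -1 to 1 is refused whole. A call with a gripper value outside its range is refused whole. OPENING is the opening, from 0 (shut) to 1 (fully open), set as the call begins (- or left out, the last holds). The fingers move at their own pace and stop on an object; FORCE is the grip in N (left out, the last holds). Time passes only in rows, so rows that do not move let the fingers close. It gives the time, the measured TCP pose, the force, the opening and the grip force at its end, in the units of the state.
- ctrl.get_state(): the state, without advancing time (a new reading comes with each control period).
- imaging.read_camera(name): name is "scene" or "top"; returns (picture, depth): 420x560x3 uint8, blue, green, red; 420x560 float32, m along the optical axis (not along the pixel's ray), 0 where there is no reading.
- imaging.get_calibration(name): a dict with "fovy" (degrees; the focal length in pixels is half the picture's height over the tangent of half this angle, whatever the lens; pixels are square), "cx", "cy" (the principal point, pixels), "distortion" ([k1, k2, p1, p2, k3] as OpenCV has them; the pictures are not rectified), "R" (3x3) and "t" (3): a world point X has camera coordinates R X + t. Camera axes: x right, y down, z forward; pixel columns grow to the right and rows downward; lengths in m; the calibration is good to about 2 mm. A picture is of the moment at which its call begins. get_calibration takes no time and is no camera call.
- ctrl.sign_off(): hands the job in; it is judged then, once.
The state is a dict: "time": time; "qpos": joint angles; "dq": joint speeds; "joint_efforts": joint torques, N m; "eef_pos": TCP position; "tcp_rot": TCP orientation; "contact_force": force on the tool from outside, world axes, zero at the start; "wrist_torque": the same for the moment, N m; "opening": opening from 0.0 (shut) to 1.0 (fully open); "finger_force": force on a finger pad.
Only numpy, scipy, OpenCV 4.12 (cv2) and the standard library are available. Lean on these libraries where they do the work, as an engineer would, in place of code of your own. Each camera call takes 0.05 s, during which the arm holds its last target. There are 200 camera calls.

### The job

Stack all the loose wooden slats on the low platform of the lift table as a crosswise tower: the first two centred on its two white stripes, each further layer of two laid square across the one below and just as far apart, and an odd slat left over laid alone across the middle of the top. Set the steel weight centred on top of the tower, and only then pump the sprung lever with full strokes until the platform is fully raised. Leave the tower standing square with its weight on it, the lever back up, and the screwdriver, mallet and tissue box undisturbed.

Things in the scene. Friction and masses are not known exactly. Their poses are not given: they have to be found in the camera images.
- lift: the lift table, fixed to the bench: red base 150 mm square on a 160 mm foot, 50 mm high; origin at the centre of its underside, x and y along its edges, z up, y towards the side where the lever is. The blue square platform sits above it
- platform_top (a point): centre of the platform's top face (170 x 170 mm, 12 thick); moves with it, axes as lift. Two white stripes, 150 mm long, run along x at y = +42 and -42 mm: slats of layer 1 lie on them. Layers 1 and 3 lie along x (middles at y = +42 and -42), layer 2 along y (at x = +42 and -42); a lone slat in layer 3 lies along x at y = 0
- platform (a joint): height of the platform above its lowest position, m; its top is 70 mm above the bench at 0. Starts at 0 to 0.004. A ratchet pump lifts it on each full lever stroke: to about 0.0125, 0.0225, 0.0325, then 0.0425 (within 0.0015), which is fully raised (more strokes do nothing). It stays up by itself
- lever (a joint): angle of the pump lever, rad: 0 up (at rest), 0.6 fully down. A spring brings it back up within 1 s. Pressing it down takes 5 to 20 N at the grip. For each stroke press it to 0.5 or more and let it return below 0.1
- lever_grip (a point): centre of the black crossbar grip at the end of the lever: a level round bar 24 mm thick, 70 mm long, along the lift's x; moves with the lever, 170 mm from the pivot. The lever points along the lift's +y, rising 0.65 rad above level when up, 0.05 rad when fully down. Push it down from above with shut fingers
- lever_pivot (a point): pivot of the lever, 85 mm along the lift's +y from its centre and 50 mm above the bench; the lever turns about the lift's x
- slat1: one of the wooden slats, all alike: 150 long (its x axis) x 20 wide (y) x 16 thick (z) mm, about 35 g, medium brown; origin at the very middle of it (8 mm above its underside). Each starts flat on the bench, on the robot's right; 4 to 6 of the six are there (None: absent)
- slat2: one of the wooden slats, all alike: 150 long (its x axis) x 20 wide (y) x 16 thick (z) mm, about 35 g, dark brown; origin at the very middle of it (8 mm above its underside). Each starts flat on the bench, on the robot's right; 4 to 6 of the six are there (None: absent)
- slat3: one of the wooden slats, all alike: 150 long (its x axis) x 20 wide (y) x 16 thick (z) mm, about 35 g, medium brown; origin at the very middle of it (8 mm above its underside). Each starts flat on the bench, on the robot's right; 4 to 6 of the six are there (None: absent)
- slat4: one of the wooden slats, all alike: 150 long (its x axis) x 20 wide (y) x 16 thick (z) mm, about 35 g, dark brown; origin at the very middle of it (8 mm above its underside). Each starts flat on the bench, on the robot's right; 4 to 6 of the six are there (None: absent)
- slat5: one of the wooden slats, all alike: 150 long (its x axis) x 20 wide (y) x 16 thick (z) mm, about 35 g, medium brown; origin at the very middle of it (8 mm above its underside). Each starts flat on the bench, on the robot's right; 4 to 6 of the six are there (None: absent)
- slat6: one of the wooden slats, all alike: 150 long (its x axis) x 20 wide (y) x 16 thick (z) mm, about 35 g, dark brown; origin at the very middle of it (8 mm above its underside). Each starts flat on the bench, on the robot's right; 4 to 6 of the six are there (None: absent)
- place_1a (a point): where the middle of a slat of layer 1 belongs: x 0, y 42, z 8 mm in the platform_top frame, slat along x; moves with the platform
- place_1b (a point): where the middle of a slat of layer 1 belongs: x 0, y -42, z 8 mm in the platform_top frame, slat along x; moves with the platform
- place_2a (a point): where the middle of a slat of layer 2 belongs: x 42, y 0, z 24 mm in the platform_top frame, slat along y; moves with the platform
- place_2b (a point): where the middle of a slat of layer 2 belongs: x -42, y 0, z 24 mm in the platform_top frame, slat along y; moves with the platform
- place_3a (a point): where the middle of a slat of layer 3 belongs: x 0, y 42, z 40 mm in the platform_top frame, slat along x; moves with the platform
- place_3b (a point): where the middle of a slat of layer 3 belongs: x 0, y -42, z 40 mm in the platform_top frame, slat along x; moves with the platform
- place_3mid (a point): where the middle of a slat of layer 3 belongs if it is the only one of that layer: x 0, y 0, z 40 mm in the platform_top frame, slat along x; moves with the platform
- weight: steel weight: a square plate 100 x 100 x 8 mm with a round black knob in the middle on top (32 mm across, from 22 to 40 mm above its underside, on a 16 mm stem); 0.35 to 0.6 kg; origin at the centre of its underside. It starts on the bench, between the lever and the robot; lift it by the knob
- screwdriver: bystander a wooden-handled screwdriver lying beyond the slats, about 0.2 m long: leave alone
- mallet: bystander, a green-headed mallet lying between the slats and the robot's base: leave alone
- tissue_box: bystander, a blue tissue box 110 x 110 x 100 mm on the far side: leave alone
Mind the look-alikes: they are no part of the job. Leave any pink look-alike of the slat3 alone.

How it is judged:
By the outcome, as a careful person would: the job done as asked, in the order asked, and still so for the second after the job is handed in, with the robot touching nothing.
Of slat1, slat2, slat3, slat4, slat5, slat6 only 4 to 6 are there at a start; the rules pass over those that are not, and their reading is None.
At some moment in a run one of slat1, slat2, slat3, slat4, slat5, slat6 may be knocked a few centimetres aside while the robot is not near it.
Once in a run the grip may slacken for a moment while it holds something.
It also fails if it takes over 210 s, if anything falls off the work surface, if the arm or the gripper's body presses on something with over 40 N, if the wrist force passes 120 N, or if a joint passes its speed limit or range.

## Working session

There is one attempt and no reset: what is moved stays moved. The work goes in short steps, Python scripts to look and compute and a shell command to move; the robot and the scene stay as the last step left them, time stands still between calls to the robot, and variables do not carry over. Pictures are saved under pics/ and viewed, at most 14 in all, crops included, and the job is handed in when it is done.

```bash
mkdir -p pics; cat > h.py <<'E'
import numpy as np, cv2
from plant import ctrl, imaging
def cam(n):
    im,d=imaging.read_camera(n); c=imaging.get_calibration(n)
    f=im.shape[0]/2/np.tan(np.radians(c['fovy'])/2)
    K=np.array([[f,0,c['cx']],[0,f,c['cy']],[0,0,1]]); return im,d,K,np.array(c['distortion'],float),np.array(c['R']),np.array(c['t'])
def rays(uv,K,D): return cv2.undistortPoints(np.array(uv,float).reshape(-1,1,2),K,D)[:,0]
def cloud(n):
    im,d,K,D,R,t=cam(n); h,w=d.shape
    uv=np.stack(np.meshgrid(np.arange(w),np.arange(h)),-1).reshape(-1,2)
    r=rays(uv,K,D); z=d.reshape(-1,1)
    P=(np.c_[r*z,z]-t.ravel())@R; P[z[:,0]==0]=np.nan
    return im,P.reshape(h,w,3)
def onplane(uv,z,K,D,R,t):
    r=rays(uv,K,D); r=np.c_[r,np.ones(len(r))]@R; o=-R.T@t.ravel()
    return o+r*((z-o[2])/r[:,2])[:,None]
E
python3 - <<'E'
from h import *
for n in('top','scene'):
    im,P=cloud(n); cv2.imwrite(f'pics/{n}0.png',im); np.savez(f'{n}0.npz',im=im,P=P)
    c=imaging.get_calibration(n); print(n,c)
    for v in range(20,420,75): print([tuple(np.round(P[v,u],3)) for u in range(20,560,130)])
print(ctrl.get_state())
E
```

```text
top {'fovy': 48.6782836669407, 'cx': 285.2630815299577, 'cy': 209.80247023197902, 'distortion': array([-0.11105209,  0.        ,  0.        ,  0.        ,  0.        ]), 'R': array([[ 0.00812209, -0.99995095, -0.0056688 ],
       [-0.99713722, -0.00767279, -0.07522294],
       [ 0.07517576,  0.00626354, -0.99715063]]), 't': array([-0.10065563,  0.50552856,  1.21270989])}
[(np.float64(1.466), np.float64(1.185), np.float64(-0.755)), (np.float64(1.439), np.float64(0.54), np.float64(-0.759)), (np.float64(1.43), np.float64(-0.061), np.float64(-0.753)), (np.float64(1.439), np.float64(-0.655), np.float64(-0.748)), (np.float64(1.474), np.float64(-1.29), np.float64(-0.754))]
[(np.float64(0.834), np.float64(0.672), np.float64(0.003)), (np.float64(0.794), np.float64(0.253), np.float64(0.1)), (np.float64(0.826), np.float64(-0.079), np.float64(0.0)), (np.float64(0.831), np.float64(-0.441), np.float64(-0.001)), (np.float64(1.103), np.float64(-1.258), np.float64(-0.754))]
[(np.float64(0.615), np.float64(0.654), np.float64(0.003)), (np.float64(0.59), np.float64(0.23), np.float64(0.15)), (np.float64(
[... 3235 characters left out ...]

{'time': 0.1, 'qpos': array([ 1.12601042e+00,  2.87137505e-01,  1.57804996e+00, -1.82557964e-06,
        1.27859749e+00, -1.49996997e-01]), 'dq': array([ 0.00090281, -0.00068243, -0.00248063, -0.00052722,  0.00155175,
        0.00122897]), 'joint_efforts': array([ 3.47005027e-05, -4.07297480e+01, -2.93698561e+01, -1.68665856e-04,
        3.40458173e-03, -2.70326217e-05]), 'eef_pos': array([0.19583941, 0.64538046, 0.24903468]), 'tcp_rot': array([ 1.46860992e-01,  9.89156533e-01, -1.04828951e-03, -3.20366250e-04]), 'contact_force': array([-0.06681408, -0.56279684,  0.55921767]), 'wrist_torque': array([ 0.02696247, -0.045558  ,  0.0257194 ]), 'finger_force': 0.0, 'opening': 0.9973952291686782}
```

View pics/top0.png

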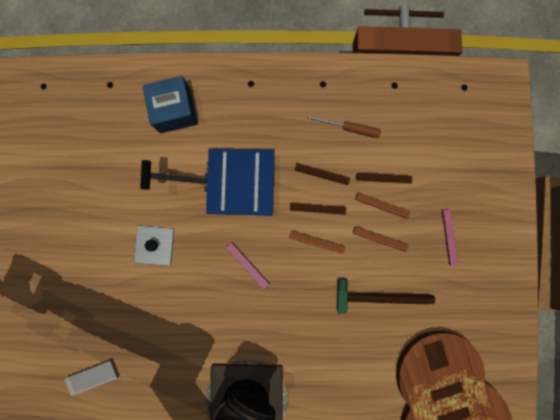

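View pics/scene0.png

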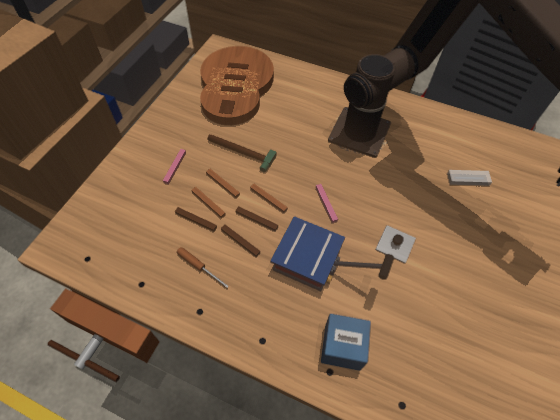

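```bash
cat > seg.py <<'E'
from h import *
def blobs(im,P,lo=.007,hi=.028,roi=(.3,.95,-.55,.6)):
    z=P[...,2].copy(); z[np.isnan(z)]=0; z=cv2.medianBlur(z.astype(np.float32),3)
    x,y=P[...,0],P[...,1]
    m=((z>lo)&(z<hi)&(x>roi[0])&(x<roi[1])&(y>roi[2])&(y<roi[3])).astype(np.uint8)
    n,l,s,c=cv2.connectedComponentsWithStats(m,connectivity=4); out=[]
    for i in range(1,n):
        if s[i,4]<60: continue
        k=(l==i)&~np.isnan(x); p=P[k][:,:2]
        mu=(np.percentile(p,0,axis=0)+p.mean(0)*0+p.mean(0)*0)*0+p.mean(0); C=np.cov((p-mu).T); w,V=np.linalg.eigh(C)
        a=V[:,1]; ang=np.degrees(np.arctan2(a[1],a[0]))%180
        L=np.sqrt(12*w); out.append((mu,ang,L[1],L[0],np.median(P[k][:,2]),im[k].mean(0),c[i],s[i,4]))
    return out
def show(o):
    for mu,a,L,W,z,col,c,n in o: print('xy',mu.round(4),'ang %.1f L %.3f W %.3f z %.3f'%(a,L,W,z),'bgr',col.round(),'px',c.round(),n)
E
python3 - <<'E'
from seg import *
for n in('top','scene'):
    d=np.load(n+'0.npz'); print(n); show(blobs(d['im'],d['P']))
d=np.load('top0.npz'); im=d['im']
cv2.imwrite('pics/c0.png',cv2.resize(im[140:320,130:470],None,fx=2.35,fy=2.35,interpolation=cv2.INTER_CUBIC))
E
```

```text
top
xy [ 0.7298 -0.2833] ang 76.3 L 0.165 W 0.023 z 0.020 bgr [ 47.  69. 103.] px [355. 128.] 432
xy [0.7287 0.1992] ang 102.9 L 0.108 W 0.002 z 0.017 bgr [33. 31. 29.] px [177. 128.] 95
xy [ 0.6058 -0.1953] ang 74.9 L 0.150 W 0.021 z 0.015 bgr [22. 37. 60.] px [322. 173.] 437
xy [ 0.5961 -0.3617] ang 86.1 L 0.154 W 0.020 z 0.014 bgr [21. 36. 58.] px [384. 177.] 409
xy [ 0.5218 -0.3571] ang 70.5 L 0.149 W 0.021 z 0.015 bgr [ 38.  67. 112.] px [383. 205.] 430
xy [ 0.5123 -0.1827] ang 86.1 L 0.148 W 0.020 z 0.015 bgr [22. 37. 61.] px [318. 208.] 426
xy [ 0.4407 -0.5373] ang 5.4 L 0.143 W 0.019 z 0.014 bgr [100.  82. 141.] px [449. 236.] 387
xy [0.4068 0.2552] ang 177.2 L 0.103 W 0.100 z 0.008 bgr [141. 145. 141.] px [154. 246.] 1004
xy [ 0.4317 -0.3509] ang 70.9 L 0.149 W 0.020 z 0.015 bgr [ 38.  67. 113.] px [381. 239.] 422
xy [ 0.4225 -0.1816] ang 74.2 L 0.149 W 0.020 z 0.015 bgr [ 39.  69. 115.] px [317. 242.] 424
xy [0.3589 0.0024] ang 42.8 L 0.149 W 0.021 z 0.016 bgr [112.  94. 147.] px [247. 265.] 439
xy [ 0.313  -0.2472] ang 176.0 L 0.026 W 0.023 z 0.022 bgr [45. 61. 35.] px [34
[... 512 characters left out ...]
L 0.150 W 0.021 z 0.015 bgr [ 54.  83. 129.] px [208. 202.] 254
xy [ 0.5168 -0.1822] ang 86.1 L 0.149 W 0.022 z 0.015 bgr [39. 56. 84.] px [257. 218.] 282
xy [ 0.6016 -0.3616] ang 87.1 L 0.150 W 0.021 z 0.015 bgr [36. 55. 82.] px [195. 219.] 271
xy [ 0.6106 -0.1942] ang 75.0 L 0.151 W 0.021 z 0.015 bgr [38. 56. 84.] px [240. 240.] 300
xy [0.4115 0.2576] ang 74.5 L 0.103 W 0.097 z 0.008 bgr [145. 150. 155.] px [396. 243.] 535
xy [ 0.7353 -0.2965] ang 77.5 L 0.114 W 0.023 z 0.022 bgr [ 53.  78. 119.] px [191. 259.] 280
xy [0.6537 0.0206] ang 89.3 L 0.161 W 0.009 z 0.013 bgr [38. 44. 58.] px [298. 278.] 233
xy [0.8369 0.2178] ang 101.8 L 0.114 W 0.008 z 0.018 bgr [43. 38. 35.] px [339. 365.] 80
```

View pics/c0.png

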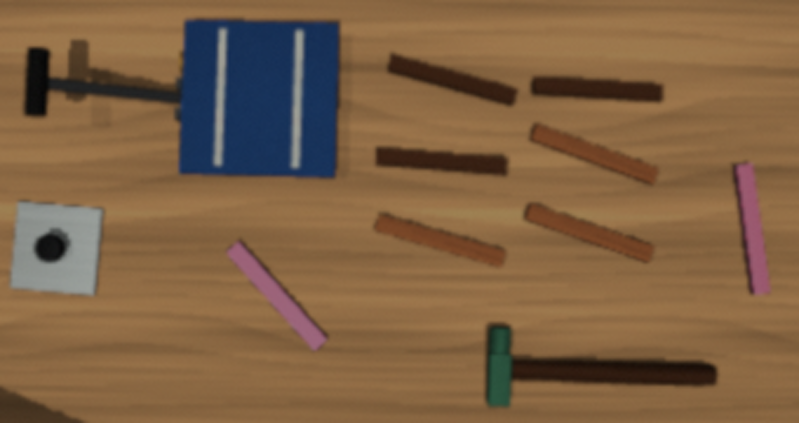

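```bash
cat >> seg.py <<'E'
def pca(p):
    mu=p.mean(0); w,V=np.linalg.eigh(np.cov((p-mu).T)); a=V[:,1]; return mu,np.degrees(np.arctan2(a[1],a[0]))%180,np.sqrt(12*w[::-1])
E
python3 - <<'E'
from seg import *
for n in('top','scene'):
    d=np.load(n+'0.npz'); im=d['im'].astype(int); P=d['P']; b,g,r=im[...,0],im[...,1],im[...,2]
    z=P[...,2]; print(n)
    roi=(P[...,0]>.42)&(P[...,0]<.72)&(P[...,1]>-.1)&(P[...,1]<.16)
    plat=roi&(z>.055)&(z<.085)
    k=plat.astype(np.uint8); nn,l,s,c=cv2.connectedComponentsWithStats(k); i=1+np.argmax(s[1:,4]); m=l==i
    p=P[m]; q=cv2.minAreaRect(p[:,:2].astype(np.float32)); print('plat',p.mean(0).round(4),np.median(p[:,2]).round(4),q, pca(p[:,:2])[2], 'axis-mid',(p.min(0)+p.max(0))/2)
    w=m&(r>120)&(g>120)
    nn,l,s,c=cv2.connectedComponentsWithStats(w.astype(np.uint8))
    for i in range(1,nn):
        if s[i,4]>20: mu,a,L=pca(P[l==i][:,:2]); print(' stripe',mu.round(4),round(a,2),L.round(3),c[i].round(1))
    # lever grip, z>0.12
    gm=(P[...,0]>.5)&(P[...,0]<.72)&(P[...,1]>.2)&(P[...,1]<.36)&(z>.13)&(z<.2)
    mu,a,L=pca(P[gm][:,:2]); print('grip',mu,a,L,np.median(z[gm]),np.percentile(z[gm],95))
    km=(P[...,0]>.33)&(P[...,0]<.48)&(P[...,1]>.18)&(P[...,1]<.34)&(z>.03)&(z<.06)&(r<80)
    print('knob',pca(P[km][:,:2]),np.median(z[km]))
    wm=(P[...,0]>.33)&(P[...,0]<.48)&(P[...,1]>.18)&(P[...,1]<.34)&(r>100)&(abs(r-b)<25)
    q=cv2.minAreaRect(P[wm][:,:2].astype(np.float32)); print('weight',q)
c=imaging.get_calibration('top');print(-c['R'].T@c['t'])
E
```

```text
top
plat [0.5745 0.0212 0.0728] 0.0729 ((0.5763617753982544, 0.038840219378471375), (0.20912718772888184, 0.1710180789232254), 89.06929779052734) [0.17665545 0.16759034] axis-mid [0.57538838 0.03827365 0.07013088]
 stripe [0.5758 0.0619] 178.98 [0.145 0.007] [223.3 180.7]
 stripe [ 0.576  -0.0223] 179.07 [0.145 0.007] [256.2 180.8]
grip [0.57648225 0.23316258] 176.2425800857301 [0.06358318 0.03834352] 0.16156881400887163 0.16689198999310725
knob (array([0.40927095, 0.25623973]), np.float64(86.78049505429024), array([0.0277483 , 0.02653855])) 0.0398919058930361
weight ((0.40884917974472046, 0.25858432054519653), (0.10450976341962814, 0.09891193360090256), 85.96686553955078)
scene
plat [0.5827 0.0224 0.0726] 0.0727 ((0.5773967504501343, 0.04007073491811752), (0.2150082141160965, 0.173455148935318), 89.18050384521484) [0.17643732 0.17055336] axis-mid [0.57764568 0.0397268  0.07009343]
 stripe [ 0.5809 -0.0242] 179.0 [0.145 0.008] [294.3 244. ]
 stripe [0.5788 0.0602] 179.09 [0.149 0.008] [321.  254.1]
grip [0.58507671 0.23419365] 1.7051654697812069 [0.0679346 0.0389728] 0.1608162923498178 0.16595277596862362
knob (array([0.41480802, 0.25506461]), np.float64(167.08678291595467), array([0.02787621, 0.02598019])) 0.03909712025026724
weight ((0.4115867018699646, 0.25535187125205994), (0.09853147715330124, 0.10203883796930313), 86.50199127197266)
[ 0.4137325  -0.10436774  1.24671118]
```

```bash
cat > to.py <<'E'
# usage: to.py x y z jaw_deg : remaining shift/turn in move units (no motion)
import sys; from h import *
from scipy.spatial.transform import Rotation as Ro
s=ctrl.get_state(); R=Ro.from_quat(s['tcp_rot']).as_matrix(); p=s['eef_pos']
jaw=np.degrees(np.arctan2(R[1,1],R[0,1]))
print('t %.2f'%s['time'],'p',np.round(p,4),'jaw %.2f q6 %.2f q1 %.2f'%(jaw,s['qpos'][5],s['qpos'][0]),'open %.3f ff %.1f'%(s['opening'],s['finger_force']),'F',np.round(s['contact_force'],1))
if len(sys.argv)>4:
    x,y,z,a=map(float,sys.argv[1:5]); d=(a-jaw+90)%180-90; a=np.radians(jaw+d)
    yv=np.array([np.cos(a),np.sin(a),0]); zv=np.array([0,0,-1.]); T=np.c_[np.cross(yv,zv),yv,zv]
    print('shift',np.round((np.array([x,y,z])-p)/.15,3),'turn',np.round(Ro.from_matrix(T@R.T).as_rotvec()/(np.pi/2),3),'(%.1f deg)'%d)
E
H="python3 -m handwheel"
$H '[0.2,-0.1667,0,0,0,-0.034,0.2,-0.1667,0,0,0,-0.034,0.2,-0.1667,0,0,0,-0.034,0.2,-0.1667,0,0,0,-0.034,0.2,-0.1667,0,0,0,-0.034]' 0.6 40
$H '[0.2,-0.1667,0,0,0,-0.034,0.2,-0.1667,0,0,0,-0.034,0.2,-0.1667,0,0,0,-0.034,0.2,-0.1667,0,0,0,-0.034,0.2,-0.1667,0,0,0,-0.034]'
$H '[0.008,-0.257,0,0,0,-0.034,0.008,-0.257,0,0,0,-0.034,0.008,-0.257,0,0,0,-0.034,0.008,-0.257,0,0,0,-0.034,0.008,-0.257,0,0,0,-0.034]'
$H '[0.008,-0.257,0,0,0,-0.034,0.008,-0.257,0,0,0,-0.034,0.008,-0.257,0,0,0,-0.034,0.008,-0.257,0,0,0,-0.034,0.008,-0.257,0,0,0,-0.034]'
$H '[0.008,-0.257,0,0,0,-0.034,0.008,-0.257,0,0,0,-0.034,0.008,-0.257,0,0,0,-0.034,0.008,-0.257,0,0,0,-0.034,0.008,-0.257,0,0,0,-0.034]'
python3 to.py 0.5145 -0.1825 0.06 -4
```

```text
time: 0.52
eef_pos: [0.3468, 0.5194, 0.2496]
tcp_rot: [0.278, 0.961, -0.0, -0.0]
contact_force: [-0.1, 0.6, -0.6]
opening: 0.598
finger_force: 0.0
time: 0.93
eef_pos: [0.497, 0.3942, 0.2498]
tcp_rot: [0.404, 0.915, -0.0, -0.0]
contact_force: [-0.1, 1.5, 0.4]
opening: 0.601
finger_force: 0.0
time: 1.35
eef_pos: [0.5015, 0.2013, 0.2497]
tcp_rot: [0.522, 0.853, -0.0, -0.0]
contact_force: [0.1, -0.2, 0.3]
opening: 0.601
finger_force: 0.0
time: 1.77
eef_pos: [0.5074, 0.0086, 0.25]
tcp_rot: [0.631, 0.776, -0.0, -0.0]
contact_force: [1.1, -0.1, -0.1]
opening: 0.604
finger_force: 0.0
time: 2.18
eef_pos: [0.5135, -0.1842, 0.2499]
tcp_rot: [0.729, 0.685, -0.0, -0.0]
contact_force: [-0.3, -0.3, 0.4]
opening: 0.598
finger_force: 0.0
t 2.18 p [ 0.5135 -0.1842  0.2499] jaw -3.56 q6 -0.47 q1 -0.53 open 0.598 ff 0.0 F [-0.3 -0.3  0.4]
shift [ 0.007  0.011 -1.266] turn [-0.    -0.    -0.005] (-0.4 deg)
```

```bash
H="python3 -m handwheel"
$H '[0.007,0.011,-0.26,0,0,-0.005,0,0,-0.26,0,0,0,0,0,-0.26,0,0,0,0,0,-0.26,0,0,0,0,0,-0.26,0,0,0]' >/dev/null
$H '[0,0,-0.075,0,0,0,0,0,-0.075,0,0,0,0,0,-0.076,0,0,0,0,0,0,0,0,0]'
$H '[0,0,0,0,0,0,0,0,0,0,0,0,0,0,0,0,0,0,0,0,0,0,0,0,0,0,0,0,0,0]' 0 60
$H '[0,0,0,0,0,0,0,0,0,0,0,0,0,0,0,0,0,0]'
$H '[0,0,0.2,0,0,0,0,0,0.25,0,0,0,0,0,0.25,0,0,0,0,0,0.2,0,0,0,0,0,0,0,0,0]'
python3 - <<'E'
from seg import *
print(ctrl.get_state()['eef_pos'])
for n in('top','scene'):
    im,P=cloud(n); np.savez(n+'1.npz',im=im,P=P); print(n); show(blobs(im,P,roi=(.38,.95,-.45,-.05)))
    print('held'); show(blobs(im,P,.12,.17,roi=(.38,.7,-.45,-.05)))
    cv2.imwrite(f'pics/{n}1.png',im)
cv2.imwrite('pics/c1.png',np.hstack([cv2.resize(np.load('top1.npz')['im'][130:290,250:430],None,fx=2.2,fy=2.2),cv2.resize(np.load('scene1.npz')['im'][120:280,160:340],None,fx=2.2,fy=2.2)]))
E
```

```text
time: 2.93
eef_pos: [0.5151, -0.1807, 0.0209]
tcp_rot: [0.73, 0.683, -0.0, -0.0]
contact_force: [-0.4, 0.4, 0.1]
opening: 0.601
finger_force: 0.0
time: 3.35
eef_pos: [0.5168, -0.1816, 0.0237]
tcp_rot: [0.73, 0.683, 0.001, 0.002]
contact_force: [-0.6, 0.8, 5.6]
opening: 0.217
finger_force: 62.2
time: 3.6
eef_pos: [0.5168, -0.1817, 0.0237]
tcp_rot: [0.73, 0.683, 0.001, 0.002]
contact_force: [-0.2, -0.6, 7.0]
opening: 0.21
finger_force: 62.2
time: 4.02
eef_pos: [0.5191, -0.1829, 0.165]
tcp_rot: [0.73, 0.683, 0.002, 0.007]
contact_force: [0.8, -0.7, -0.1]
opening: 0.213
finger_force: 61.4
[ 0.51913304 -0.18288761  0.16495355]
top
xy [ 0.7299 -0.2829] ang 76.3 L 0.166 W 0.023 z 0.021 bgr [ 54.  80. 118.] px [355. 128.] 433
xy [ 0.6223 -0.1354] ang 83.7 L 0.026 W 0.021 z 0.015 bgr [16. 25. 40.] px [300. 167.] 74
xy [ 0.5961 -0.362 ] ang 86.0 L 0.154 W 0.020 z 0.015 bgr [25. 41. 67.] px [384. 177.] 405
xy [ 0.5191 -0.3644] ang 70.7 L 0.133 W 0.021 z 0.015 bgr [ 44.  77. 127.] px [385. 206.] 385
xy [ 0.4316 -0.3512] ang 70.9 L 0.149 W 0.020 z 0.015 bgr [ 44.  78. 129.] px [381. 239.] 426
xy [ 0.4052 -0.2412] ang 83.0 L 0.026 W 0.019 z 0.015 bgr [ 44.  75. 123.] px [340. 248.] 73
held
scene
xy [ 0.4369 -0.3541] ang 70.2 L 0.149 W 0.022 z 0.015 bgr [ 57.  88. 136.] px [222. 182.] 225
xy [ 0.527  -0.3569] ang 70.4 L 0.153 W 0.021 z 0.015 bgr [ 59.  91. 141.] px [208. 202.] 255
xy [ 0.4319 -0.1573] ang 68.9 L 0.126 W 0.035 z 0.016 bgr [ 54.  81. 125.] px [274. 201.] 135
xy [ 0.6015 -0.3613] ang 87.1 L 0.150 W 0.022 z 0.015 bgr [41. 61. 91.] px [195. 219.] 279
xy [ 0.6108 -0.1937] ang 75.2 L 0.150 W 0.022 z 0.015 bgr [34. 50. 73.] px [240. 240.] 300
xy [ 0.7383 -0.282 ] ang 77.7 L 0.171 W 0.022 z 0.021 bgr [ 70.  95. 135.] px [195. 262.] 323
held
xy [ 0.5162 -0.2439] ang 26.8 L 0.050 W 0.033 z 0.152 bgr [39. 58. 86.] px [237. 187.] 84
xy [ 0.5249 -0.1469] ang 84.7 L 0.075 W 0.037 z 0.153 bgr [35. 49. 68.] px [265. 201.] 209
```

View pics/c1.png

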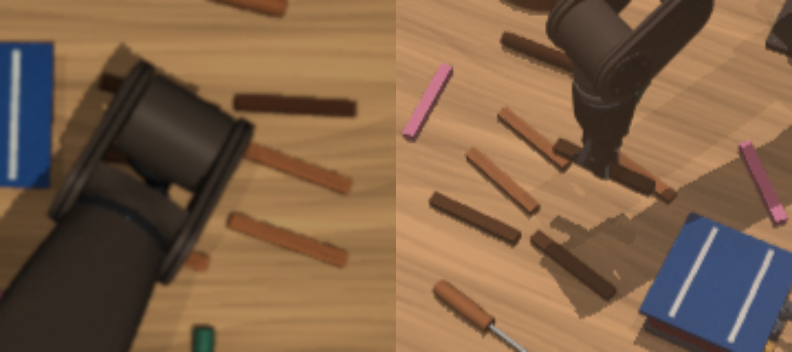

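```bash
python3 to.py 0.5764 -0.023 0.14 89; python3 to.py 0.5764 -0.023 0.14 -4
```

```text
t 4.12 p [ 0.516  -0.1812  0.1586] jaw -3.84 q6 -0.46 q1 -0.52 open 0.218 ff 61.4 F [-0.6  0.  -1. ]
shift [ 0.402  1.055 -0.124] turn [ 0.003  0.001 -0.968] (-87.2 deg)
t 4.12 p [ 0.516  -0.1812  0.1586] jaw -3.84 q6 -0.46 q1 -0.52 open 0.218 ff 61.4 F [-0.6  0.  -1. ]
shift [ 0.402  1.055 -0.124] turn [ 0.001  0.002 -0.002] (-0.2 deg)
```

```bash
H="python3 -m handwheel"
$H '[0.032,0.081,0,0,0,-0.0745,0.032,0.081,0,0,0,-0.0745,0.032,0.081,0,0,0,-0.0745,0.032,0.081,0,0,0,-0.0745,0.032,0.081,0,0,0,-0.0745]' >/dev/null
$H '[0.032,0.081,0,0,0,-0.0745,0.032,0.081,0,0,0,-0.0745,0.032,0.081,0,0,0,-0.0745,0.032,0.081,0,0,0,-0.0745,0.032,0.081,0,0,0,-0.0745]' >/dev/null
$H '[0.032,0.081,0,0,0,-0.0745,0.032,0.081,0,0,0,-0.0745,0.032,0.081,0,0,0,-0.0745,0,0,0,0,0,0,0,0,0,0,0,0]' >/dev/null
python3 to.py 0.5782 -0.023 0.098 89
```

```text
t 5.37 p [ 0.5764 -0.0223  0.1544] jaw -90.75 q6 1.37 q1 -0.21 open 0.211 ff 61.4 F [ 0.2 -0.4 -0.2]
shift [ 0.012 -0.004 -0.376] turn [-0.    -0.002 -0.003] (-0.2 deg)
```

```bash
H="python3 -m handwheel"
$H '[0.012,-0.004,-0.15,0,-0.002,-0.003,0,0,-0.15,0,0,0,0,0,-0.05,0,0,0,0,0,-0.026,0,0,0,0,0,0,0,0,0]'
python3 to.py 0.5782 -0.023 0.098 89
$H '[0,0,-0.005,0,0,0,0,0,0,0,0,0,0,0,0,0,0,0]' 
$H '[0,0,0,0,0,0,0,0,0,0,0,0,0,0,0,0,0,0,0,0,0,0,0,0]' 0.38 60
$H '[0,0,0.1,0,0,0,0,0,0.2,0,0,0,0,-0.15,0.25,0,0,0,0,-0.25,0.1,0,0,0,0,-0.25,0,0,0,0]' >/dev/null
$H '[0,-0.25,0,0,0,0.0745,0,-0.25,0,0,0,0.0745,0,0,0,0,0,0.0745]'
cat > plat.py <<'E'
from seg import *
def stripes():
  for n in('top','scene'):
    im,P=cloud(n); im=im.astype(int); b,g,r=im[...,0],im[...,1],im[...,2]; z=P[...,2]
    roi=(P[...,0]>.45)&(P[...,0]<.71)&(P[...,1]>-.09)&(P[...,1]<.13)
    w=roi&(r>95)&(g>95)&(b>80)&(z>.06)&(z<.085); print(n)
    nn,l,s,c=cv2.connectedComponentsWithStats(w.astype(np.uint8))
    for i in range(1,nn):
        if s[i,4]>20: mu,a,L=pca(P[l==i][:,:2]); print(' stripe',mu.round(4),round(a,2),L.round(3),'px',c[i].round(1))
    # slats on platform: brown = red > blue
    for lo,hi in((.079,.098),(.098,.112),(.112,.13),(.13,.15)):
      k=roi&(r>1.25*b)&(z>lo)&(z<hi)
      nn,l,s,c=cv2.connectedComponentsWithStats(k.astype(np.uint8))
      for i in range(1,nn):
        if s[i,4]>60: mu,a,L=pca(P[l==i][:,:2]); print('  slat z %.3f'%np.median(z[l==i]),mu.round(4),round(a,2),L.round(3),s[i,4])
    m=roi&(z>.06)&(z<.085)&(b>1.3*r); print(' blue z',np.median(z[m]).round(4),'bench z',np.nanmedian(z[(P[...,0]>.45)&(P[...,0]<.7)&(P[...,1]>-.5)&(P[...,1]<-.42)]).round(4))
if __name__=='__main__':
    stripes()
    for n in('top','scene'): im,P=cloud(n); print(n); show([o for o in blobs(im,P,roi=(.38,.7,-.5,-.08)) if 1]); cv2.imwrite(f'pics/{n}_{ctrl.get_state()["time"]:.1f}.png',im)
E
python3 plat.py; python3 to.py
```

```text
time: 5.78
eef_pos: [0.5783, -0.0238, 0.0987]
tcp_rot: [1.0, -0.011, 0.0, -0.0]
contact_force: [0.3, 0.1, 0.1]
opening: 0.208
finger_force: 61.4
t 5.78 p [ 0.5783 -0.0238  0.0987] jaw -91.25 q6 1.38 q1 -0.22 open 0.208 ff 61.4 F [0.3 0.1 0.1]
shift [-0.001  0.005 -0.005] turn [-0.     0.     0.003] (0.2 deg)
time: 6.03
eef_pos: [0.5802, -0.0237, 0.1006]
tcp_rot: [1.0, -0.011, 0.003, 0.0]
contact_force: [0.1, 0.5, -0.7]
opening: 0.217
finger_force: 61.4
time: 6.37
eef_pos: [0.5795, -0.0234, 0.0996]
tcp_rot: [1.0, -0.011, 0.002, 0.0]
contact_force: [0.0, -0.1, 0.3]
opening: 0.377
finger_force: 0.0
time: 7.03
eef_pos: [0.5792, -0.2011, 0.1957]
tcp_rot: [0.986, 0.164, 0.002, 0.002]
contact_force: [0.8, -0.6, 0.5]
opening: 0.379
finger_force: 0.0
top
 stripe [0.5742 0.0621] 178.94 [0.152 0.01 ] px [223.2 181.3]
  slat z 0.089 [ 0.574  -0.0212] 178.72 [0.147 0.018] 405
 blue z 0.0729 bench z -0.0013
scene
 stripe [0.5793 0.0596] 179.19 [0.153 0.009] px [320.8 254.2]
  slat z 0.089 [ 0.5814 -0.0218] 178.65 [0.152 0.02 ] 316
 blue z 0.0728 bench z -0.0002
top
xy [ 0.5953 -0.3718] ang 86.4 L 
[... 206 characters left out ...]
 bgr [ 46.  80. 133.] px [381. 239.] 428
xy [ 0.4095 -0.2275] ang 73.8 L 0.054 W 0.020 z 0.016 bgr [ 43.  75. 123.] px [334. 247.] 156
scene
xy [ 0.4232 -0.3931] ang 52.6 L 0.096 W 0.038 z 0.015 bgr [ 59.  90. 140.] px [213. 175.] 94
xy [ 0.5271 -0.3565] ang 70.4 L 0.153 W 0.022 z 0.015 bgr [ 59.  91. 141.] px [208. 202.] 255
xy [ 0.4338 -0.1576] ang 73.8 L 0.103 W 0.022 z 0.015 bgr [ 54.  83. 129.] px [274. 201.] 180
xy [ 0.6017 -0.361 ] ang 87.2 L 0.151 W 0.022 z 0.015 bgr [40. 60. 89.] px [196. 219.] 284
xy [ 0.6113 -0.1926] ang 75.1 L 0.150 W 0.022 z 0.015 bgr [34. 50. 73.] px [241. 240.] 308
t 7.23 p [ 0.5792 -0.1944  0.1947] jaw -71.32 q6 0.75 q1 -0.49 open 0.377 ff 0.0 F [0.1 0.4 0.2]
```

```bash
python3 to.py 0.608 -0.196 0.026 -15
```

```text
t 7.23 p [ 0.5792 -0.1944  0.1947] jaw -71.32 q6 0.75 q1 -0.49 open 0.377 ff 0.0 F [0.1 0.4 0.2]
shift [ 0.192 -0.011 -1.125] turn [-0.002  0.001  0.626] (56.3 deg)
```

```bash
H="python3 -m handwheel"
$H '[0.024,-0.001,-0.06,0,0,0.0783,0.024,-0.002,-0.06,0,0,0.0783,0.024,-0.001,-0.06,0,0,0.0783,0.024,-0.002,-0.06,0,0,0.0783,0.024,-0.001,-0.06,0,0,0.0783]' 0.6 60 >/dev/null
$H '[0.024,-0.002,-0.06,0,0,0.0783,0.024,-0.001,-0.06,0,0,0.0783,0.024,-0.001,-0.06,0,0,0.0783,0,0,0,0,0,0,0,0,0,0,0,0]' >/dev/null
python3 to.py 0.608 -0.196 0.026 -15
```

```text
t 8.07 p [ 0.6079 -0.1949  0.1223] jaw -14.93 q6 -0.21 q1 -0.47 open 0.606 ff 0.0 F [-1.1  0.2  0.2]
shift [ 0.001 -0.007 -0.642] turn [-0.002 -0.001 -0.001] (-0.1 deg)
```

```bash
H="python3 -m handwheel"
$H '[0,-0.007,-0.2,-0.002,0,0,0,0,-0.2,0,0,0,0,0,-0.16,0,0,0,0,0,-0.08,0,0,0,0,0,0,0,0,0]' >/dev/null
python3 to.py 0.608 -0.196 0.026 -15
$H '[0,0,0,0,0,0,0,0,0,0,0,0,0,0,0,0,0,0,0,0,0,0,0,0,0,0,0,0,0,0]' 0 60
python3 to.py
$H '[0,0,0.2,0,0,0,0,0,0.25,0,0,0,0,0,0.25,0,0,0,0,0,0.2,0,0,0,0,0,0,0,0,0]' >/dev/null
$H '[0,0,0,0,0,0,0,0,0,0,0,0]' >/dev/null
python3 to.py 0.5777 0.0596 0.145 89
```

```text
t 8.48 p [ 0.6061 -0.1961  0.024 ] jaw -14.89 q6 -0.21 q1 -0.47 open 0.599 ff 0.0 F [-0.8 -0.4  0.3]
shift [0.013 0.    0.013] turn [-0.002 -0.003 -0.001] (-0.1 deg)
time: 8.9
eef_pos: [0.6099, -0.1984, 0.0298]
tcp_rot: [0.792, 0.61, 0.001, 0.002]
contact_force: [-0.7, 0.5, 6.7]
opening: 0.209
finger_force: 59.4
t 8.90 p [ 0.6099 -0.1984  0.0298] jaw -14.81 q6 -0.21 q1 -0.47 open 0.209 ff 59.4 F [-0.7  0.5  6.7]
t 9.48 p [ 0.6076 -0.1973  0.1615] jaw -14.79 q6 -0.21 q1 -0.47 open 0.211 ff 58.8 F [-0.5 -0.9 -1.3]
shift [-0.199  1.713 -0.11 ] turn [-0.     0.    -0.847] (-76.2 deg)
```

```bash
H="python3 -m handwheel"
$H '[-0.0166,0.143,0,0,0,-0.0706,-0.0166,0.143,0,0,0,-0.0706,-0.0166,0.143,0,0,0,-0.0706,-0.0166,0.143,0,0,0,-0.0706,-0.0166,0.143,0,0,0,-0.0706]' >/dev/null
$H '[-0.0166,0.143,0,0,0,-0.0706,-0.0166,0.143,0,0,0,-0.0706,-0.0166,0.143,0,0,0,-0.0706,-0.0166,0.143,0,0,0,-0.0706,-0.0166,0.143,0,0,0,-0.0706]' >/dev/null
$H '[-0.0166,0.143,0,0,0,-0.0706,-0.0166,0.143,0,0,0,-0.0706,0,0,0,0,0,0,0,0,0,0,0,0,0,0,0,0,0,0]' >/dev/null
python3 to.py 0.5777 0.0596 0.105 89
```

```text
t 10.73 p [0.5775 0.0595 0.1603] jaw -90.94 q6 1.52 q1 -0.07 open 0.210 ff 58.8 F [-0.3 -0.4 -0.5]
shift [ 0.002  0.    -0.369] turn [ 0.001 -0.002 -0.001] (-0.1 deg)
```

```bash
H="python3 -m handwheel"
$H '[-0.007,0,-0.15,0,0,0,0,0,-0.14,0,0,0,0,0,-0.06,0,0,0,0,0,-0.02,0,0,0,0,0,0,0,0,0]' >/dev/null
$H '[0,0,0,0,0,0,0,0,0,0,0,0]' >/dev/null; python3 to.py 0.5764 0.0596 0.1 89
$H '[0,0,-0.014,0,0,0,0,0,0,0,0,0,0,0,0,0,0,0]' >/dev/null;python3 to.py 0.5764 0.0596 0.1 89
$H '[0,0,-0.014,0,0,0,0,0,0,0,0,0,0,0,0,0,0,0]' >/dev/null;python3 to.py 0.5764 0.0596 0.1 89
```

```text
t 11.32 p [0.5782 0.0595 0.1079] jaw -91.04 q6 1.52 q1 -0.07 open 0.209 ff 58.8 F [-0.5  1.  -0.5]
shift [-0.012  0.001 -0.052] turn [0.001 0.002 0.   ] (0.0 deg)
t 11.57 p [0.5774 0.0599 0.1049] jaw -91.02 q6 1.52 q1 -0.07 open 0.208 ff 58.8 F [-1.   1.1 -0.5]
shift [-0.007 -0.002 -0.033] turn [0.001 0.001 0.   ] (0.0 deg)
t 11.82 p [0.5778 0.0599 0.1029] jaw -91.03 q6 1.52 q1 -0.07 open 0.209 ff 59.0 F [ 0.2 -0.2  2.5]
shift [-0.009 -0.002 -0.019] turn [0.    0.001 0.   ] (0.0 deg)
```

```bash
H="python3 -m handwheel"
$H '[0,0,0,0,0,0,0,0,0,0,0,0,0,0,0,0,0,0,0,0,0,0,0,0]' 0.38 60 >/dev/null
$H '[0,0,0.1,0,0,0,0,0,0.2,0,0,0,0,0,0.25,0,0,0,-0.05,-0.08,0.1,0,0,0.075,-0.09,-0.14,0,0,0,0.075]' >/dev/null
$H '[-0.1,-0.16,0,0,0,0.075,-0.1,-0.16,0,0,0,0.075,-0.1,-0.16,0,0,0,0.075,-0.1,-0.16,0,0,0,0.075,-0.1,-0.16,0,0,0,0.075]' 0.6 >/dev/null
$H '[-0.1,-0.16,0,0,0,0.075,-0.1,-0.16,0,0,0,0.075,-0.1,-0.16,0,0,0,0.075,-0.1,-0.16,0,0,0,0.075,0,0,0,0,0,0]'  >/dev/null
python3 plat.py; python3 to.py 0.4245 -0.183 0.026 -16
```

```text
top
  slat z 0.089 [0.5756 0.0619] 179.07 [0.148 0.018] 421
  slat z 0.089 [ 0.5741 -0.0211] 178.67 [0.147 0.018] 407
 blue z 0.0729 bench z -0.0013
scene
  slat z 0.088 [ 0.5816 -0.0219] 178.55 [0.152 0.02 ] 316
  slat z 0.089 [0.5833 0.061 ] 179.01 [0.153 0.02 ] 319
 blue z 0.0728 bench z -0.0003
top
xy [ 0.5962 -0.3613] ang 86.2 L 0.153 W 0.020 z 0.015 bgr [24. 41. 66.] px [384. 177.] 405
xy [ 0.5219 -0.3571] ang 70.5 L 0.149 W 0.021 z 0.015 bgr [ 44.  76. 126.] px [383. 205.] 427
xy [ 0.4308 -0.3535] ang 70.8 L 0.144 W 0.022 z 0.015 bgr [ 42.  74. 123.] px [382. 239.] 414
xy [ 0.4395 -0.122 ] ang 72.2 L 0.024 W 0.021 z 0.015 bgr [25. 43. 71.] px [295. 235.] 67
scene
xy [ 0.4374 -0.351 ] ang 71.3 L 0.152 W 0.022 z 0.015 bgr [ 56.  87. 135.] px [222. 182.] 243
xy [ 0.427  -0.1824] ang 74.7 L 0.151 W 0.022 z 0.015 bgr [ 46.  71. 108.] px [268. 197.] 267
xy [ 0.5269 -0.3571] ang 70.4 L 0.152 W 0.021 z 0.015 bgr [ 59.  91. 141.] px [208. 202.] 253
xy [ 0.6017 -0.3626] ang 87.7 L 0.151 W 0.022 z 0.015 bgr [40. 60. 90.] px [195. 218.] 280
t 13.60 p [ 0.4214 -0.1887  0.1997] jaw -16.83 q6 -0.35 q1 -0.64 open 0.602 ff 0.0 F [-0.1 -0.3  0.1]
shift [ 0.021  0.038 -1.158] turn [-0.     0.     0.009] (0.8 deg)
```

```bash
H="python3 -m handwheel"
$H '[0.021,0.038,-0.25,0,0,0.009,0,0,-0.25,0,0,0,0,0,-0.25,0,0,0,0,0,-0.25,0,0,0,0,0,-0.158,0,0,0]' >/dev/null
$H '[0,0,0,0,0,0,0,0,0,0,0,0]' >/dev/null; python3 to.py 0.4245 -0.183 0.026 -16
$H '[0,0,0,0,0,0,0,0,0,0,0,0,0,0,0,0,0,0,0,0,0,0,0,0,0,0,0,0,0,0]' 0 60 >/dev/null
python3 to.py
$H '[0,0,0.2,0,0,0,0,0,0.25,0,0,0,0,0,0.25,0,0,0,0,0,0.2,0,0,0,0,0,0,0,0,0]' >/dev/null
$H '[0,0,0,0,0,0,0,0,0,0,0,0]' >/dev/null
python3 to.py 0.619 0.0169 0.16 -1
```

```text
t 14.18 p [ 0.424  -0.182   0.0251] jaw -15.90 q6 -0.35 q1 -0.63 open 0.599 ff 0.0 F [ 1.  -0.  -0.2]
shift [ 0.003 -0.007  0.006] turn [-0.001 -0.001 -0.001] (-0.1 deg)
t 14.60 p [ 0.4262 -0.1845  0.0287] jaw -15.98 q6 -0.35 q1 -0.63 open 0.212 ff 59.3 F [-0.2  0.9  6.5]
t 15.18 p [ 0.424  -0.1832  0.161 ] jaw -15.98 q6 -0.35 q1 -0.63 open 0.207 ff 58.9 F [-0.8  0.5 -0.9]
shift [ 1.3    1.334 -0.007] turn [0.    0.001 0.166] (15.0 deg)
```

```bash
H="python3 -m handwheel"
$H '[0.1625,0.1668,0,0,0,0.0208,0.1625,0.1668,0,0,0,0.0208,0.1625,0.1668,0,0,0,0.0208,0.1625,0.1668,0,0,0,0.0208,0.1625,0.1668,0,0,0,0.0208]' >/dev/null
$H '[0.1625,0.1668,0,0,0,0.0208,0.1625,0.1668,0,0,0,0.0208,0.1625,0.1668,0,0,0,0.0208,0,0,0,0,0,0,0,0,0,0,0,0]' >/dev/null
python3 to.py 0.619 0.0169 0.122 -1
```

```text
t 16.02 p [0.6186 0.0182 0.1581] jaw -0.85 q6 -0.12 q1 -0.13 open 0.210 ff 58.9 F [-1.6  0.4  0.3]
shift [ 0.002 -0.008 -0.241] turn [-0.    -0.003 -0.002] (-0.1 deg)
```

```bash
H="python3 -m handwheel"
$H '[0.002,-0.006,-0.1,0,0,0,0,0,-0.1,0,0,0,0,0,-0.05,0,0,0,0,0,0,0,0,0,0,0,0,0,0,0]' >/dev/null
$H '[0,0,0,0,0,0,0,0,0,0,0,0]' >/dev/null; python3 to.py 0.619 0.0169 0.118 -1
$H '[0,0,-0.014,0,0,0,0,0,0,0,0,0,0,0,0,0,0,0]' >/dev/null;python3 to.py 0.619 0.0169 0.118 -1
$H '[0,0,-0.014,0,0,0,0,0,0,0,0,0,0,0,0,0,0,0]' >/dev/null;python3 to.py 0.619 0.0169 0.118 -1
```

```text
t 16.60 p [0.6202 0.0154 0.1247] jaw -1.03 q6 -0.12 q1 -0.14 open 0.213 ff 59.0 F [-0.  -0.7  0.7]
shift [-0.008  0.01  -0.045] turn [0.    0.002 0.   ] (0.0 deg)
t 16.85 p [0.6197 0.0158 0.1218] jaw -0.99 q6 -0.12 q1 -0.14 open 0.212 ff 59.0 F [-0.6  0.1 -0.4]
shift [-0.005  0.007 -0.025] turn [-0.     0.001 -0.   ] (-0.0 deg)
t 17.10 p [0.6195 0.0159 0.1192] jaw -0.99 q6 -0.12 q1 -0.14 open 0.209 ff 59.0 F [-0.1  0.  -0.9]
shift [-0.003  0.007 -0.008] turn [-0.  0. -0.] (-0.0 deg)
```

```bash
H="python3 -m handwheel"
$H '[0,0.005,-0.01,0,0,0,0,0,0,0,0,0,0,0,0,0,0,0]' >/dev/null;python3 to.py 0.619 0.0169 0.118 -1
$H '[0,0,0,0,0,0,0,0,0,0,0,0,0,0,0,0,0,0,0,0,0,0,0,0]' 0.38 60 >/dev/null
$H '[0,0,0.1,0,0,0,0,0,0.2,0,0,0,0,0,0.25,0,0,0,-0.1125,-0.2243,0,0,0,-0.0182,-0.1125,-0.2243,0,0,0,-0.0182]' >/dev/null
$H '[-0.1125,-0.2243,0,0,0,-0.0182,-0.1125,-0.2243,0,0,0,-0.0182,-0.1125,-0.2243,0,0,0,-0.0182,-0.1125,-0.2243,0,0,0,-0.0182,-0.1125,-0.2243,0,0,0,-0.0182]' 0.6 >/dev/null
$H '[-0.1125,-0.2243,0,0,0,-0.0182,-0.1125,-0.2243,0,0,0,-0.0182,-0.1125,-0.2243,0,0,0,-0.0182,-0.1125,-0.2243,0,0,0,-0.0182,0,0,0,0,0,0]' >/dev/null
python3 plat.py; python3 to.py 0.434 -0.353 0.026 -19
```

```text
t 17.35 p [0.6197 0.0166 0.1179] jaw -0.99 q6 -0.12 q1 -0.14 open 0.207 ff 59.0 F [-0.9  0.5 -0.7]
shift [-0.005  0.002  0.001] turn [-0.     0.001 -0.   ] (-0.0 deg)
top
  slat z 0.089 [0.5587 0.0615] 177.04 [0.113 0.023] 324
  slat z 0.089 [ 0.5573 -0.0214] 176.61 [0.112 0.021] 312
  slat z 0.105 [0.6185 0.0175] 88.9 [0.148 0.02 ] 479
 blue z 0.0728 bench z -0.0014
scene
  slat z 0.089 [ 0.5547 -0.0211] 178.86 [0.1  0.02] 202
  slat z 0.089 [0.5556 0.0615] 179.39 [0.1  0.02] 203
  slat z 0.090 [0.6391 0.018 ] 88.86 [0.149 0.029] 182
  slat z 0.104 [0.6226 0.0183] 88.95 [0.149 0.022] 374
 blue z 0.0728 bench z -0.0002
top
xy [ 0.5962 -0.3617] ang 86.0 L 0.153 W 0.020 z 0.015 bgr [25. 41. 67.] px [384. 177.] 408
xy [ 0.525  -0.3487] ang 70.7 L 0.131 W 0.021 z 0.015 bgr [25. 44. 74.] px [380. 204.] 376
xy [ 0.4459 -0.3104] ang 71.7 L 0.063 W 0.020 z 0.015 bgr [27. 46. 77.] px [366. 233.] 176
scene
xy [ 0.4373 -0.3504] ang 71.7 L 0.152 W 0.021 z 0.015 bgr [ 47.  72. 111.] px [223. 183.] 236
xy [ 0.527 -0.357] ang 70.6 L 0.152 W 0.022 z 0.015 bgr [ 43.  66. 100.] px [208. 202.] 253
xy [ 0.6015 -0.3619] ang 87.5 L 0.150 W 0.022 z 0.015 bgr [38. 57. 85.] px [195. 219.] 282
t 19.13 p [ 0.4342 -0.3529  0.2003] jaw -18.99 q6 -0.53 q1 -0.86 open 0.603 ff 0.0 F [-1.   0.4 -0.2]
shift [-1.000e-03 -1.000e-03 -1.162e+00] turn [-0.  0. -0.] (-0.0 deg)
```

```bash
H="python3 -m handwheel"
$H '[0,0,-0.25,0,0,0,0,0,-0.25,0,0,0,0,0,-0.25,0,0,0,0,0,-0.25,0,0,0,0,0,-0.158,0,0,0]' >/dev/null
$H '[0,0,0,0,0,0,0,0,0,0,0,0]' >/dev/null; python3 to.py 0.434 -0.353 0.026 -19
$H '[0,0,0,0,0,0,0,0,0,0,0,0,0,0,0,0,0,0,0,0,0,0,0,0,0,0,0,0,0,0]' 0 60 >/dev/null
python3 to.py
$H '[0,0,0.2,0,0,0,0,0,0.25,0,0,0,0,0,0.25,0,0,0,0,0,0.2,0,0,0,0,0,0,0,0,0]' >/dev/null
$H '[0,0,0,0,0,0,0,0,0,0,0,0]' >/dev/null
python3 to.py 0.5355 0.0193 0.161 -1
```

```text
t 19.72 p [ 0.4341 -0.3515  0.0256] jaw -18.89 q6 -0.53 q1 -0.86 open 0.598 ff 0.0 F [1.1 0.7 0.3]
shift [-0.    -0.01   0.003] turn [-0.002 -0.001 -0.001] (-0.1 deg)
t 20.13 p [ 0.4356 -0.3549  0.0297] jaw -19.02 q6 -0.53 q1 -0.86 open 0.209 ff 59.2 F [-0.5  1.8  6.7]
t 20.72 p [ 0.4338 -0.3533  0.1618] jaw -19.02 q6 -0.53 q1 -0.87 open 0.206 ff 58.9 F [ 0.5  0.2 -1.1]
shift [ 0.678  2.484 -0.005] turn [0.    0.001 0.2  ] (18.0 deg)
```

```bash
H="python3 -m handwheel"
$H '[0.0616,0.2258,0,0,0,0.0182,0.0616,0.2258,0,0,0,0.0182,0.0616,0.2258,0,0,0,0.0182,0.0616,0.2258,0,0,0,0.0182,0.0616,0.2258,0,0,0,0.0182]' >/dev/null
$H '[0.0616,0.2258,0,0,0,0.0182,0.0616,0.2258,0,0,0,0.0182,0.0616,0.2258,0,0,0,0.0182,0.0616,0.2258,0,0,0,0.0182,0.0616,0.2258,0,0,0,0.0182]' >/dev/null
$H '[0.0616,0.2258,0,0,0,0.0182,0,0,0,0,0,0,0,0,0,0,0,0]' >/dev/null
python3 to.py 0.5355 0.0193 0.123 -1
$H '[0,0,-0.1,0,0,0,0,0,-0.1,0,0,0,0,0,-0.05,0,0,0,0,0,0,0,0,0,0,0,0,0,0,0]' >/dev/null
$H '[0,0,0,0,0,0,0,0,0,0,0,0]' >/dev/null; python3 to.py 0.5355 0.0193 0.119 -1
```

```text
t 21.80 p [0.5345 0.0208 0.1595] jaw -0.80 q6 -0.14 q1 -0.15 open 0.206 ff 58.9 F [ 0.4 -0.4 -0.2]
shift [ 0.007 -0.01  -0.243] turn [-0.    -0.002 -0.002] (-0.2 deg)
t 22.38 p [0.5363 0.0185 0.1251] jaw -1.04 q6 -0.14 q1 -0.15 open 0.209 ff 58.9 F [-0.3  0.4 -0.3]
shift [-0.005  0.005 -0.041] turn [0.    0.002 0.   ] (0.0 deg)
```

```bash
H="python3 -m handwheel"
$H '[0,0.004,-0.025,0,0,0,0,0,-0.01,0,0,0,0,0,-0.006,0,0,0,0,0,0,0,0,0,0,0,0,0,0,0]' >/dev/null;python3 to.py 0.5355 0.0193 0.1186 -1
$H '[0,0,0,0,0,0,0,0,0,0,0,0]' >/dev/null;python3 to.py 0.5355 0.0193 0.1186 -1
```

```text
t 22.80 p [0.5358 0.0196 0.1188] jaw -0.98 q6 -0.14 q1 -0.15 open 0.207 ff 59.4 F [-2.3 -0.3  4.6]
shift [-0.002 -0.002 -0.001] turn [ 0.     0.001 -0.   ] (-0.0 deg)
t 22.97 p [0.5359 0.0196 0.1188] jaw -0.98 q6 -0.14 q1 -0.15 open 0.205 ff 59.5 F [-2.2 -0.   5.6]
shift [-0.002 -0.002 -0.001] turn [ 0.     0.001 -0.   ] (-0.0 deg)
```

```bash
H="python3 -m handwheel"
$H '[0,0,0,0,0,0,0,0,0,0,0,0,0,0,0,0,0,0,0,0,0,0,0,0]' 0.38 60 >/dev/null
$H '[0,0,0.1,0,0,0,0,0,0.2,0,0,0,0,0,0.25,0,0,0,-0.008,-0.2522,0,0,0,-0.0206,-0.008,-0.2522,0,0,0,-0.0206]' >/dev/null
$H '[-0.008,-0.2522,0,0,0,-0.0206,-0.008,-0.2522,0,0,0,-0.0206,-0.008,-0.2522,0,0,0,-0.0206,-0.008,-0.2522,0,0,0,-0.0206,-0.008,-0.2522,0,0,0,-0.0206]' 0.6 >/dev/null
$H '[-0.008,-0.2522,0,0,0,-0.0206,-0.008,-0.2522,0,0,0,-0.0206,-0.008,-0.2522,0,0,0,-0.0206,0,0,0,0,0,0,0,0,0,0,0,0]' >/dev/null
python3 plat.py; python3 to.py 0.5235 -0.359 0.026 -19.5
```

```text
top
  slat z 0.089 [0.5821 0.0605] 169.87 [0.067 0.027] 195
  slat z 0.089 [ 0.5796 -0.0224] 172.5 [0.067 0.023] 187
  slat z 0.090 [0.516  0.0626] 179.09 [0.025 0.021] 79
  slat z 0.089 [ 0.5151 -0.0207] 137.47 [0.029 0.021] 79
  slat z 0.104 [0.6186 0.0179] 88.93 [0.148 0.02 ] 477
  slat z 0.105 [0.5353 0.0215] 88.9 [0.149 0.02 ] 484
 blue z 0.0728 bench z -0.0013
scene
  slat z 0.089 [0.5695 0.0203] 89.39 [0.146 0.065] 308
  slat z 0.090 [0.6394 0.0203] 89.3 [0.145 0.029] 176
  slat z 0.104 [0.5391 0.0212] 88.92 [0.15  0.022] 350
  slat z 0.104 [0.6226 0.0179] 89.1 [0.15  0.022] 377
 blue z 0.0728 bench z -0.0003
top
xy [ 0.5982 -0.3332] ang 86.7 L 0.094 W 0.020 z 0.015 bgr [17. 28. 45.] px [374. 176.] 260
xy [ 0.5403 -0.3068] ang 73.4 L 0.042 W 0.021 z 0.015 bgr [26. 46. 76.] px [364. 198.] 118
scene
xy [ 0.5272 -0.3565] ang 70.4 L 0.153 W 0.021 z 0.015 bgr [ 49.  75. 115.] px [208. 202.] 255
xy [ 0.6019 -0.3602] ang 87.3 L 0.151 W 0.022 z 0.015 bgr [33. 50. 73.] px [196. 219.] 288
t 24.75 p [ 0.5238 -0.3572  0.2002] jaw -19.44 q6 -0.42 q1 -0.76 open 0.596 ff 0.0 F [-0.7 -0.3  0.5]
shift [-0.002 -0.012 -1.162] turn [-0.     0.    -0.001] (-0.1 deg)
```

```bash
H="python3 -m handwheel"
$H '[-0.002,-0.008,-0.25,0,0,0,0,0,-0.25,0,0,0,0,0,-0.25,0,0,0,0,0,-0.25,0,0,0,0,0,-0.158,0,0,0]' >/dev/null
$H '[0,0,0,0,0,0,0,0,0,0,0,0]' >/dev/null; python3 to.py 0.5235 -0.359 0.026 -19.5
$H '[0,0,0,0,0,0,0,0,0,0,0,0,0,0,0,0,0,0,0,0,0,0,0,0,0,0,0,0,0,0]' 0 60 >/dev/null
python3 to.py
$H '[0,0,0.2,0,0,0,0,0,0.25,0,0,0,0,0,0.25,0,0,0,0,0,0.2,0,0,0,0,0,0,0,0,0]' >/dev/null
$H '[0,0,0,0,0,0,0,0,0,0,0,0]' >/dev/null
python3 to.py 0.5765 -0.024 0.175 -91
```

```text
t 25.33 p [ 0.5229 -0.3579  0.0257] jaw -19.44 q6 -0.42 q1 -0.76 open 0.600 ff 0.0 F [-0.6 -0.4  0.1]
shift [ 0.004 -0.007  0.002] turn [-0.001 -0.001 -0.001] (-0.1 deg)
t 25.75 p [ 0.5251 -0.3612  0.0304] jaw -19.54 q6 -0.42 q1 -0.76 open 0.205 ff 59.2 F [-0.4  1.3  6.8]
t 26.33 p [ 0.5231 -0.3597  0.1619] jaw -19.54 q6 -0.42 q1 -0.76 open 0.209 ff 58.8 F [-0.2  0.6 -0.7]
shift [0.356 2.238 0.087] turn [ 0.     0.    -0.794] (-71.5 deg)
```

```bash
H="python3 -m handwheel"
$H '[0.0297,0.1865,0.0075,0,0,-0.0662,0.0297,0.1865,0.0075,0,0,-0.0662,0.0297,0.1865,0.0075,0,0,-0.0662,0.0297,0.1865,0.0075,0,0,-0.0662,0.0297,0.1865,0.0075,0,0,-0.0662]' >/dev/null
$H '[0.0297,0.1865,0.0075,0,0,-0.0662,0.0297,0.1865,0.0075,0,0,-0.0662,0.0297,0.1865,0.0075,0,0,-0.0662,0.0297,0.1865,0.0075,0,0,-0.0662,0.0297,0.1865,0.0075,0,0,-0.0662]' >/dev/null
$H '[0.0297,0.1865,0.0075,0,0,-0.0662,0.0297,0.1865,0.0075,0,0,-0.0662,0,0,0,0,0,0,0,0,0,0,0,0]' >/dev/null
python3 to.py 0.5765 -0.024 0.14 -91
$H '[0,0,-0.1,0,0,0,0,0,-0.08,0,0,0,0,0,-0.04,0,0,0,0,0,0,0,0,0,0,0,0,0,0,0]' >/dev/null
$H '[0,0,0,0,0,0,0,0,0,0,0,0]' >/dev/null; python3 to.py 0.5765 -0.024 0.1353 -91
```

```text
t 27.50 p [ 0.5757 -0.0227  0.1732] jaw -90.81 q6 1.37 q1 -0.22 open 0.211 ff 58.8 F [ 0.4 -0.3 -0.9]
shift [ 0.005 -0.008 -0.221] turn [ 0.    -0.002 -0.002] (-0.2 deg)
t 28.08 p [ 0.5773 -0.0246  0.1431] jaw -91.05 q6 1.37 q1 -0.22 open 0.208 ff 58.8 F [-0.4 -0.5 -0.3]
shift [-0.005  0.004 -0.052] turn [0.001 0.001 0.001] (0.0 deg)
```

```bash
H="python3 -m handwheel"
$H '[0,0.002,-0.03,0,0,0,0,0,-0.012,0,0,0,0,0,-0.008,0,0,0,0,0,0,0,0,0,0,0,0,0,0,0]' >/dev/null;python3 to.py 0.5765 -0.024 0.1353 -91
$H '[0,0,0,0,0,0,0,0,0,0,0,0]' >/dev/null;python3 to.py 0.5765 -0.024 0.1353 -91
```

```text
t 28.50 p [ 0.5769 -0.0239  0.1354] jaw -91.02 q6 1.37 q1 -0.22 open 0.203 ff 59.3 F [-1.8 -0.9  3.2]
shift [-0.003 -0.001 -0.   ] turn [0.001 0.    0.   ] (0.0 deg)
t 28.67 p [ 0.5769 -0.0238  0.1354] jaw -91.02 q6 1.37 q1 -0.22 open 0.208 ff 59.4 F [-2.   0.3  5.4]
shift [-0.003 -0.001 -0.   ] turn [0.001 0.    0.   ] (0.0 deg)
```

```bash
H="python3 -m handwheel"
$H '[0,0,0,0,0,0,0,0,0,0,0,0,0,0,0,0,0,0,0,0,0,0,0,0]' 0.38 60 >/dev/null
$H '[0,0,0.1,0,0,0,0,0,0.2,0,0,0,0,0,0.2,0,0,0,0.0108,-0.174,0,0,0,0.0748,0.0108,-0.174,0,0,0,0.0748]' >/dev/null
$H '[0.0108,-0.174,0,0,0,0.0748,0.0108,-0.174,0,0,0,0.0748,0.0108,-0.174,0,0,0,0.0748,0.0108,-0.174,0,0,0,0.0748,0.0108,-0.174,0,0,0,0.0748]' 0.6 >/dev/null
$H '[0.0108,-0.174,0,0,0,0.0748,0.0108,-0.174,0,0,0,0.0748,0.0108,-0.174,0,0,0,0.0748,0.0108,-0.174,0,0,0,0.0748,0.0108,-0.174,0,0,0,0.0748]' >/dev/null
$H '[0.0108,-0.174,0,0,0,0.0748,0,0,0,0,0,0,0,0,0,0,0,0]' >/dev/null
python3 plat.py; python3 to.py 0.598 -0.3635 0.026 -3.5
```

```text
top
  slat z 0.089 [0.581  0.0616] 176.26 [0.064 0.02 ] 188
  slat z 0.089 [0.5158 0.0632] 5.28 [0.025 0.02 ] 74
  slat z 0.105 [0.619  0.0391] 89.17 [0.104 0.02 ] 338
  slat z 0.105 [ 0.6174 -0.0444] 87.32 [0.025 0.02 ] 79
  slat z 0.105 [0.5355 0.0434] 88.57 [0.105 0.02 ] 344
  slat z 0.104 [ 0.5347 -0.0418] 75.1 [0.022 0.02 ] 72
  slat z 0.121 [ 0.5751 -0.0219] 178.97 [0.151 0.02 ] 506
 blue z 0.0728 bench z -0.0012
scene
  slat z 0.089 [0.5695 0.0598] 9.43 [0.066 0.042] 156
  slat z 0.090 [0.6408 0.0623] 126.6 [0.035 0.026] 82
  slat z 0.105 [0.5396 0.0412] 88.9 [0.109 0.022] 257
  slat z 0.105 [0.6231 0.0386] 89.29 [0.107 0.022] 269
  slat z 0.120 [ 0.5825 -0.022 ] 178.99 [0.153 0.021] 348
 blue z 0.0728 bench z -0.0003
top
xy [ 0.5998 -0.3076] ang 86.4 L 0.041 W 0.020 z 0.015 bgr [16. 26. 42.] px [364. 176.] 116
scene
xy [ 0.6016 -0.3624] ang 87.5 L 0.151 W 0.022 z 0.015 bgr [35. 52. 77.] px [195. 218.] 281
t 30.70 p [ 0.598  -0.3619  0.2097] jaw -3.49 q6 -0.63 q1 -0.69 open 0.600 ff 0.0 F [ 0.2  0.3 -0.1]
shift [ 0.    -0.011 -1.224] turn [-0.  0. -0.] (-0.0 deg)
```

```bash
H="python3 -m handwheel"
$H '[0,-0.011,-0.25,0,0,0,0,0,-0.25,0,0,0,0,0,-0.25,0,0,0,0,0,-0.25,0,0,0,0,0,-0.22,0,0,0]' >/dev/null
$H '[0,0,0,0,0,0,0,0,0,0,0,0]' >/dev/null; python3 to.py 0.598 -0.3635 0.026 -3.5
$H '[0,0,0,0,0,0,0,0,0,0,0,0,0,0,0,0,0,0,0,0,0,0,0,0,0,0,0,0,0,0]' 0 60 >/dev/null
python3 to.py
$H '[0,0,0.2,0,0,0,0,0,0.25,0,0,0,0,0,0.25,0,0,0,0,0,0.25,0,0,0,0,0,0,0,0,0]' >/dev/null
$H '[0,0,0,0,0,0,0,0,0,0,0,0]' >/dev/null
python3 to.py 0.5775 0.060 0.18 -91
```

```text
t 31.28 p [ 0.5967 -0.3626  0.0246] jaw -3.47 q6 -0.63 q1 -0.69 open 0.598 ff 0.0 F [ 1.1 -0.7  0.2]
shift [ 0.009 -0.006  0.01 ] turn [-0.002 -0.002 -0.   ] (-0.0 deg)
t 31.70 p [ 0.6001 -0.3663  0.0314] jaw -3.51 q6 -0.63 q1 -0.69 open 0.205 ff 58.8 F [0.1 1.1 5.9]
t 32.28 p [ 0.5979 -0.3648  0.1704] jaw -3.52 q6 -0.63 q1 -0.69 open 0.200 ff 58.8 F [-0.1  0.2 -0.9]
shift [-0.136  2.832  0.064] turn [ 0.001  0.001 -0.972] (-87.5 deg)
```

```bash
H="python3 -m handwheel"
$H '[-0.011,0.2178,0.005,0,0,-0.0748,-0.011,0.2178,0.005,0,0,-0.0748,-0.011,0.2178,0.005,0,0,-0.0748,-0.011,0.2178,0.005,0,0,-0.0748,-0.011,0.2178,0.005,0,0,-0.0748]' >/dev/null
$H '[-0.011,0.2178,0.005,0,0,-0.0748,-0.011,0.2178,0.005,0,0,-0.0748,-0.011,0.2178,0.005,0,0,-0.0748,-0.011,0.2178,0.005,0,0,-0.0748,-0.011,0.2178,0.005,0,0,-0.0748]' >/dev/null
$H '[-0.011,0.2178,0.005,0,0,-0.0748,-0.011,0.2178,0.005,0,0,-0.0748,-0.011,0.2178,0.005,0,0,-0.0748,0,0,0,0,0,0,0,0,0,0,0,0]' >/dev/null
python3 to.py 0.5765 0.06 0.14 -91
$H '[0,0,-0.1,0,0,0,0,0,-0.08,0,0,0,0,0,-0.04,0,0,0,0,0,0,0,0,0,0,0,0,0,0,0]' >/dev/null
$H '[0,0,0,0,0,0,0,0,0,0,0,0]' >/dev/null; python3 to.py 0.5765 0.06 0.1363 -91
```

```text
t 33.53 p [0.575  0.0615 0.1771] jaw -90.78 q6 1.52 q1 -0.07 open 0.206 ff 58.8 F [ 0.2 -0.4 -1.1]
shift [ 0.01  -0.01  -0.247] turn [ 0.    -0.002 -0.002] (-0.2 deg)
t 34.12 p [0.577  0.0595 0.1469] jaw -91.05 q6 1.52 q1 -0.07 open 0.206 ff 58.8 F [-0.3  0.3  0. ]
shift [-0.003  0.003 -0.07 ] turn [0.001 0.001 0.001] (0.1 deg)
```

```bash
H="python3 -m handwheel"
$H '[0,0.003,-0.045,0,0,0,0,0,-0.015,0,0,0,0,0,-0.008,0,0,0,0,0,0,0,0,0,0,0,0,0,0,0]' >/dev/null;python3 to.py 0.5765 0.06 0.1363 -91
$H '[0,0,0,0,0,0,0,0,0,0,0,0]' >/dev/null;python3 to.py 0.5765 0.06 0.1363 -91
```

```text
t 34.53 p [0.5764 0.0604 0.1363] jaw -91.02 q6 1.52 q1 -0.07 open 0.202 ff 59.3 F [-1.7 -0.1  3.4]
shift [ 0.001 -0.002 -0.   ] turn [ 0.001 -0.     0.   ] (0.0 deg)
t 34.70 p [0.5764 0.0604 0.1364] jaw -91.02 q6 1.52 q1 -0.07 open 0.199 ff 59.5 F [-2.9 -0.4  4.5]
shift [ 0.001 -0.003 -0.   ] turn [ 0.001 -0.     0.   ] (0.0 deg)
```

```bash
H="python3 -m handwheel"
$H '[0,0,0,0,0,0,0,0,0,0,0,0,0,0,0,0,0,0,0,0,0,0,0,0]' 0.38 60 >/dev/null
$H '[0,0,0.1,0,0,0,0,0,0.2,0,0,0,0,0,0.2,0,0,0,-0.1575,0.1844,0,0,0,0,-0.1575,0.1844,0,0,0,0]' >/dev/null
$H '[-0.1575,0.1844,0,0,0,0,-0.1575,0.1844,0,0,0,0,-0.1575,0.1844,0,0,0,0,-0.1575,0.1844,0,0,0,0,-0.1575,0.1844,0,0,0,0]' 0.7 >/dev/null
$H '[0,0,0,0,0,0,0,0,0,0,0,0]' >/dev/null
python3 - <<'E'
from plat import *
stripes()
for n in('top','scene'):
    im,P=cloud(n); im=im.astype(int); z=P[...,2]; r,b=im[...,2],im[...,0]; cv2.imwrite(f'pics/w_{n}.png',im)
    roi=(P[...,0]>.33)&(P[...,0]<.48)&(P[...,1]>.18)&(P[...,1]<.34)
    for nm,m in(('knob',roi&(z>.03)&(z<.055)&(r<80)),('plate',roi&(z>-.001)&(z<.02)&(abs(r-b)<25)&(r>70))):
        if m.sum()>20: print(n,nm,m.sum(),pca(P[m][:,:2]),cv2.minAreaRect(P[m][:,:2].astype(np.float32)))
E
python3 to.py 0.411 0.254 0.034 -91
```

```text
top
  slat z 0.105 [0.619  0.0203] 87.52 [0.065 0.021] 210
  slat z 0.104 [ 0.6176 -0.0444] 86.35 [0.025 0.02 ] 79
  slat z 0.105 [0.5364 0.0861] 156.06 [0.02 0.02] 63
  slat z 0.105 [0.5349 0.023 ] 89.6 [0.065 0.021] 208
  slat z 0.105 [ 0.5346 -0.0418] 74.36 [0.022 0.02 ] 72
  slat z 0.121 [0.5746 0.0621] 179.34 [0.148 0.02 ] 496
  slat z 0.121 [ 0.5754 -0.0219] 178.89 [0.151 0.02 ] 506
 blue z 0.0728 bench z -0.0013
scene
  slat z 0.105 [0.5393 0.0188] 87.7 [0.065 0.022] 153
  slat z 0.105 [0.6228 0.0179] 88.74 [0.064 0.022] 163
  slat z 0.121 [ 0.5823 -0.022 ] 178.93 [0.154 0.021] 347
  slat z 0.121 [0.5838 0.062 ] 179.26 [0.153 0.02 ] 350
 blue z 0.0729 bench z -0.0003
top knob 65 (array([0.40893124, 0.25009115]), np.float64(179.80175583397204), array([0.02689692, 0.01596282])) ((0.4095037877559662, 0.25005680322647095), (0.026361076161265373, 0.016343437135219574), 1.003558874130249)
top plate 960 (array([0.40882663, 0.25369581]), np.float64(2.325924384598352), array([0.11318491, 0.09654673])) ((0.40844109654426575, 0.2593296468257904), (0.09721774607896805, 0.10291703045368195), 87.71722412109375)
scene knob 76 (array([0.41410777, 0.25523922]), np.float64(175.33981005384248), array([0.02897719, 0.02591912])) ((0.41287505626678467, 0.2562665045261383), (0.028134401887655258, 0.028110254555940628), 37.465946197509766)
scene plate 754 (array([0.41519719, 0.25488398]), np.float64(71.82197708103791), array([0.10405729, 0.1007696 ])) ((0.41220197081565857, 0.2553899586200714), (0.09803927689790726, 0.1002255529165268), 85.89347076416016)
t 36.23 p [0.412  0.2532 0.2109] jaw -91.13 q6 1.93 q1 0.34 open 0.700 ff 0.0 F [0.2 0.3 0.3]
shift [-0.006  0.006 -1.179] turn [0.001 0.    0.001] (0.1 deg)[ WARN:0@8.783] global loadsave.cpp:1063 imwrite_ Unsupported depth image for selected encoder is fallbacked to CV_8U.
```

View pics/w_top.png

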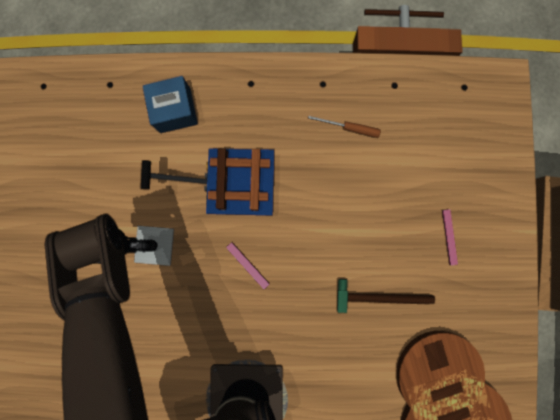

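View pics/w_scene.png

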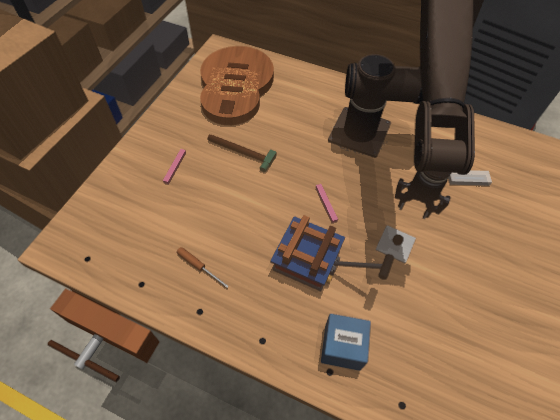

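```bash
H="python3 -m handwheel"
$H '[-0.006,0.004,-0.25,0,0,0,0,0,-0.25,0,0,0,0,0,-0.25,0,0,0,0,0,-0.25,0,0,0,0,0,-0.12,0,0,0]' >/dev/null
$H '[0,0,-0.05,0,0,0,0,0,0,0,0,0,0,0,0,0,0,0]' >/dev/null; python3 to.py 0.411 0.2535 0.034 -91
$H '[0,0,0,0,0,0,0,0,0,0,0,0,0,0,0,0,0,0,0,0,0,0,0,0,0,0,0,0,0,0]' 0 80 >/dev/null
python3 to.py
$H '[0,0,0.06,0,0,0,0,0,0.06,0,0,0,0,0,0.06,0,0,0,0,0,0,0,0,0,0,0,0,0,0,0]' >/dev/null
python3 to.py 0.577 0.0178 0.22 -88
```

```text
t 36.90 p [0.4115 0.2543 0.0361] jaw -91.11 q6 1.93 q1 0.34 open 0.701 ff 0.0 F [ 0.2 -1.2 -0.1]
shift [-0.003 -0.005 -0.014] turn [0.    0.001 0.001] (0.1 deg)
t 37.32 p [0.4118 0.255  0.0377] jaw -91.01 q6 1.93 q1 0.35 open 0.343 ff 78.5 F [-1.5 -1.9  6.3]
t 37.73 p [0.4105 0.2548 0.0632] jaw -91.03 q6 1.93 q1 0.35 open 0.346 ff 79.4 F [-0.3  0.4 -4.3]
shift [ 1.11  -1.58   1.045] turn [0.    0.001 0.034] (3.0 deg)
```

```bash
H="python3 -m handwheel"
$H '[0,0,0.2,0,0,0,0,0,0.21,0,0,0,0,0,0.21,0,0,0,0,0,0.21,0,0,0,0,0,0.2,0,0,0]' >/dev/null
$H '[0.139,-0.198,0,0,0,0.0032,0.139,-0.198,0,0,0,0.0032,0.139,-0.198,0,0,0,0.0032,0.139,-0.198,0,0,0,0.0032,0.139,-0.198,0,0,0,0.0032]' >/dev/null
$H '[0.139,-0.198,0,0,0,0.0032,0.139,-0.198,0,0,0,0.0032,0.139,-0.198,0,0,0,0.0032,0,0,0,0,0,0,0,0,0,0,0,0]' >/dev/null
$H '[0,0,0,0,0,0,0,0,0,0,0,0]' >/dev/null
python3 to.py 0.5775 0.018 0.164 -88.6
```

```text
t 39.15 p [0.5759 0.0179 0.2159] jaw -88.68 q6 1.40 q1 -0.14 open 0.345 ff 80.9 F [-0.3  1.3 -4.6]
shift [ 0.011  0.001 -0.346] turn [ 0.    -0.001  0.001] (0.1 deg)
```

```bash
H="python3 -m handwheel"
$H '[0.011,0,-0.15,0,0,0,0,0,-0.12,0,0,0,0,0,-0.05,0,0,0,0,0,0,0,0,0,0,0,0,0,0,0]' >/dev/null
$H '[0,0,0,0,0,0,0,0,0,0,0,0]' >/dev/null; python3 to.py 0.5775 0.018 0.1586 -88.6
python3 - <<'E'
from h import *
im,P=cloud('scene'); cv2.imwrite('pics/hold.png',cv2.resize(im[180:310,240:420],None,fx=4,fy=4,interpolation=cv2.INTER_CUBIC))
E
```

```text
t 39.73 p [0.5795 0.0171 0.1707] jaw -88.71 q6 1.40 q1 -0.15 open 0.343 ff 81.1 F [-0.1 -1.1 -5.2]
shift [-0.014  0.006 -0.08 ] turn [0.001 0.002 0.001] (0.1 deg)
```

View pics/hold.png

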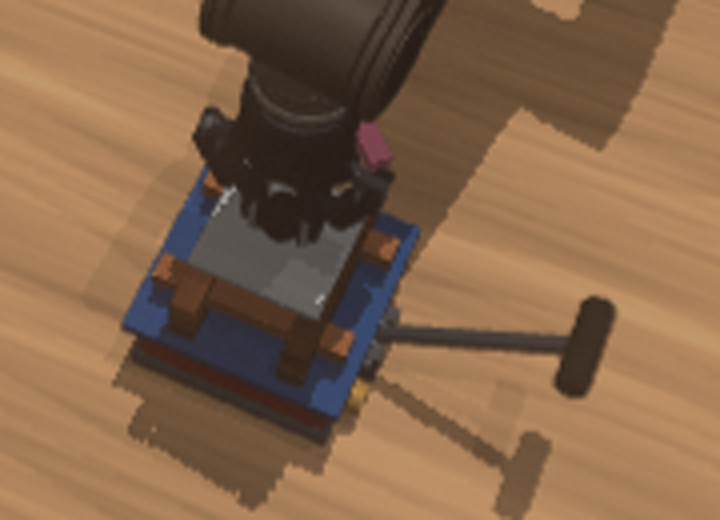

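```bash
H="python3 -m handwheel"
$H '[-0.008,0.003,-0.03,0,0,0,0,0,-0.025,0,0,0,0,0,0,0,0,0,0,0,0,0,0,0,0,0,0,0,0,0]' >/dev/null;python3 to.py 0.5775 0.018 0.1586 -88.6
$H '[0,0,-0.012,0,0,0,0,0,-0.008,0,0,0,0,0,0,0,0,0,0,0,0,0,0,0]' >/dev/null;python3 to.py 0.5775 0.018 0.1586 -88.6
```

```text
t 40.20 p [0.5773 0.0174 0.1605] jaw -88.74 q6 1.40 q1 -0.15 open 0.340 ff 81.1 F [ 1.   0.4 -5.8]
shift [ 0.001  0.004 -0.012] turn [ 0.    -0.     0.002] (0.1 deg)
t 40.53 p [0.5779 0.0173 0.1588] jaw -88.73 q6 1.40 q1 -0.15 open 0.343 ff 81.8 F [-1.9  0.4  2.6]
shift [-0.002  0.005 -0.002] turn [0.001 0.001 0.001] (0.1 deg)
```

```bash
H="python3 -m handwheel"
$H '[0,0,0,0,0,0,0,0,0,0,0,0,0,0,0,0,0,0,0,0,0,0,0,0]' 0.6 60 >/dev/null
$H '[0,0,0.05,0,0,0,0,0,0.15,0,0,0,0,0,0.2,0,0,0,0,0,0.2,0,0,0,0,0.1,0.14,0,0,0]' >/dev/null
$H '[0.003,0.22,0,0,0,0,0.003,0.22,0,0,0,0,0.003,0.22,0,0,0,0,0.003,0.22,0,0,0,0,0.003,0.22,0,0,0,0]' 0 >/dev/null
$H '[0.003,0.22,0,0,0,0,0,0.05,0,0,0,0,0,0,0,0,0,0,0,0,0,0,0,0]' >/dev/null
python3 - <<'E'
from plat import *
stripes()
for n in('top','scene'):
    im,P=cloud(n); np.savez(f'x_{n}.npz',im=im,P=P)
    ii=im.astype(int); z=P[...,2]; r,b=ii[...,2],ii[...,0]
    roi=(P[...,0]>.49)&(P[...,0]<.66)&(P[...,1]>-.07)&(P[...,1]<.11)
    for nm,m in(('knob',roi&(z>.15)&(z<.17)),('plate',roi&(z>.123)&(z<.136)&(abs(r-b)<30)&(r>60))):
        if m.sum()>20: print(n,nm,m.sum(),P[m].mean(0).round(4),pca(P[m][:,:2])[2].round(3),cv2.minAreaRect(P[m][:,:2].astype(np.float32)))
a=np.load('x_top.npz')['im'][130:290,100:300];b=np.load('x_scene.npz')['im'][180:340,250:450]
cv2.imwrite('pics/x.png',np.hstack([cv2.resize(i,None,fx=2,fy=2,interpolation=cv2.INTER_CUBIC) for i in(a,b)]))
E
python3 to.py 0.5808 0.238 0.2 -90
```

```text
top
  slat z 0.105 [ 0.6175 -0.0444] 87.06 [0.025 0.02 ] 79
  slat z 0.105 [0.5365 0.0863] 46.22 [0.02 0.02] 64
  slat z 0.105 [ 0.5346 -0.0416] 75.9 [0.022 0.02 ] 71
  slat z 0.120 [0.6362 0.0626] 157.39 [0.036 0.019] 72
  slat z 0.121 [ 0.6363 -0.0237] 12.79 [0.036 0.019] 96
  slat z 0.120 [ 0.5148 -0.0218] 156.64 [0.034 0.02 ] 89
  slat z 0.121 [0.5146 0.0635] 20.24 [0.03 0.02] 87
 blue z 0.0728 bench z -0.0013
scene
  slat z 0.104 [0.6259 0.0174] 88.44 [0.064 0.015] 110
  slat z 0.121 [0.5937 0.0642] 178.59 [0.186 0.021] 170
  slat z 0.121 [ 0.6397 -0.0228] 0.78 [0.033 0.021] 82
 blue z 0.0726 bench z -0.0004
top knob 144 [0.5749 0.0188 0.1603] [0.029 0.027] ((0.5752151012420654, 0.018921589478850365), (0.028750551864504814, 0.030605200678110123), 2.387568235397339)
top plate 1517 [0.5747 0.0194 0.1288] [0.105 0.104] ((0.5743892788887024, 0.020300809293985367), (0.10239125043153763, 0.10334230214357376), 88.7382583618164)
scene knob 107 [0.5804 0.0192 0.1597] [0.029 0.028] ((0.5786395072937012, 0.019043346866965294), (0.02853214740753174, 0.031135085970163345), 33.774620056152344)
scene plate 990 [0.5815 0.0196 0.1287] [0.105 0.105] ((0.5774577856063843, 0.018281705677509308), (0.10038843005895615, 0.10541345179080963), 88.520263671875)
t 42.23 p [0.5804 0.2365 0.2688] jaw -88.84 q6 1.78 q1 0.23 open -0.001 ff 0.0 F [-0.2  0.5  0.1]
shift [ 0.003  0.01  -0.459] turn [ 0.001  0.    -0.013] (-1.2 deg)
```

View pics/x.png

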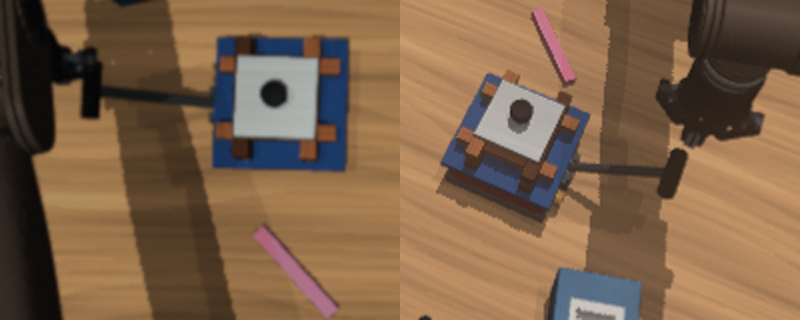

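```bash
H="python3 -m handwheel"
$H '[0.003,0.01,-0.2,0,0,0,0,0,-0.16,0,0,0,0,0,-0.1,0,0,0,0,0,0,0,0,0,0,0,0,0,0,0]' >/dev/null
$H '[0,0,0,0,0,0,0,0,0,0,0,0]' >/dev/null; python3 to.py
$H '[0,0,-0.03,0,0,0,0,0,-0.02,0,0,0,0,0,0,0,0,0,0,0,0,0,0,0]' >/dev/null; python3 to.py
$H '[0,0,-0.03,0,0,0,0,0,-0.02,0,0,0,0,0,0,0,0,0,0,0,0,0,0,0]' >/dev/null; python3 to.py
```

```text
t 42.82 p [0.5818 0.2393 0.2019] jaw -88.76 q6 1.78 q1 0.23 open 0.001 ff 0.0 F [ 1.5 -0.3  0.1]
t 43.15 p [0.5804 0.2394 0.1919] jaw -88.72 q6 1.78 q1 0.23 open -0.001 ff 0.0 F [-0.6  0.  -0.3]
t 43.48 p [0.5805 0.2394 0.1844] jaw -88.72 q6 1.78 q1 0.23 open 0.006 ff 0.0 F [ 0.2 -0.1 -0.2]
```

```bash
H="python3 -m handwheel"
$H '[0,0.047,-0.072,0,0,0,0,0.047,-0.072,0,0,0,0,0.035,-0.078,0,0,0,0,0.035,-0.078,0,0,0,0,0.023,-0.082,0,0,0]'
$H '[0,0.023,-0.082,0,0,0,0,0.011,-0.085,0,0,0,0,0.011,-0.085,0,0,0,0,0,0,0,0,0,0,0,0,0,0,0]'
python3 to.py
```

```text
time: 43.9
eef_pos: [0.5822, 0.2709, 0.1312]
tcp_rot: [1.0, 0.011, 0.003, -0.003]
contact_force: [-4.3, 7.1, 15.4]
opening: 0.001
finger_force: 7.5
time: 44.32
eef_pos: [0.582, 0.2798, 0.0933]
tcp_rot: [1.0, 0.01, 0.003, -0.005]
contact_force: [-5.6, 11.7, 12.3]
opening: 0.0
finger_force: 7.1
t 44.32 p [0.582  0.2798 0.0933] jaw -88.81 q6 1.83 q1 0.29 open 0.000 ff 7.1 F [-5.6 11.7 12.3]
```

```bash
H="python3 -m handwheel"
$H '[0,0,0.15,0,0,0,0,-0.05,0.17,0,0,0,0,-0.08,0.16,0,0,0,0,-0.1,0.15,0,0,0,0,-0.04,0.05,0,0,0]' >/dev/null
$H '[0,0,0,0,0,0,0,0,0,0,0,0,0,0,0,0,0,0,0,0,0,0,0,0,0,0,0,0,0,0]' >/dev/null
$H '[0,0,0,0,0,0,0,0,0,0,0,0,0,0,0,0,0,0,0,0,0,0,0,0,0,0,0,0,0,0]' >/dev/null
cat > lev.py <<'E'
from seg import *
for n in('top','scene'):
    im,P=cloud(n); ii=im.astype(int); z=P[...,2]; r,b=ii[...,2],ii[...,0]
    roi=(P[...,0]>.49)&(P[...,0]<.66)&(P[...,1]>-.07)&(P[...,1]<.11)
    m=roi&(z>.06)&(z<.13)&(b>1.4*r); print(n,'platform',np.median(z[m]).round(4))
    m=roi&(z>.12)&(z<.19)&(abs(r-b)<30)&(r>60); print(' plate',P[m].mean(0).round(4),'z',np.median(z[m]).round(4),'ang %.1f'%cv2.minAreaRect(P[m][:,:2].astype(np.float32))[2])
    g=(P[...,0]>.53)&(P[...,0]<.63)&(P[...,1]>.2)&(P[...,1]<.265)&(z>.13)&(z<.17)&(r<70); print(' grip',g.sum(),P[g].mean(0).round(4) if g.sum() else '')
    cv2.imwrite(f'pics/l_{n}_{ctrl.get_state()["time"]:.1f}.png',im)
E
python3 lev.py; python3 to.py
```

```text
top platform 0.0762
 plate [0.5742 0.0199 0.1324] z 0.1323 ang 88.6
 grip 187 [0.5666 0.2285 0.1546]
scene platform 0.0763
 plate [0.5816 0.0201 0.1346] z 0.1324 ang 89.3
 grip 152 [0.5963 0.2304 0.1554]
t 45.67 p [0.5806 0.2337 0.1916] jaw -88.73 q6 1.77 q1 0.22 open 0.001 ff 0.0 F [ 0.   0.5 -1. ]
```

```bash
H="python3 -m handwheel"
$H '[0,0,-0.05,0,0,0,0,0.045,-0.072,0,0,0,0,0.045,-0.072,0,0,0,0,0.035,-0.078,0,0,0,0,0.035,-0.078,0,0,0]'
$H '[0,0.023,-0.082,0,0,0,0,0.02,-0.082,0,0,0,0,0.008,-0.085,0,0,0,0,0.005,-0.085,0,0,0,0,0,-0.02,0,0,0]'
$H '[0,0,0,0,0,0,0,0,0,0,0,0]'
python3 lev.py
```

```text
time: 46.08
eef_pos: [0.5822, 0.2602, 0.1431]
tcp_rot: [1.0, 0.011, 0.003, -0.002]
contact_force: [-3.9, 3.8, 14.2]
opening: 0.0
finger_force: 7.1
time: 46.5
eef_pos: [0.5832, 0.2707, 0.0891]
tcp_rot: [1.0, 0.011, 0.004, -0.004]
contact_force: [-1.3, 10.1, 17.5]
opening: -0.002
finger_force: 9.3
time: 46.67
eef_pos: [0.5832, 0.2706, 0.0904]
tcp_rot: [1.0, 0.01, 0.004, -0.004]
contact_force: [-2.2, 8.7, 12.1]
opening: -0.0
finger_force: 6.2
top platform 0.0903
 plate [0.5738 0.0196 0.1459] z 0.1463 ang 77.1
 grip 116 [0.5792 0.2255 0.1575]
scene platform 0.0904
 plate [0.5817 0.0203 0.1483] z 0.1464 ang 87.6
 grip 141 [0.5926 0.2322 0.1546]
```

```bash
H="python3 -m handwheel"
$H '[0,0,0.15,0,0,0,0,-0.05,0.17,0,0,0,0,-0.07,0.16,0,0,0,0,-0.08,0.17,0,0,0,0,-0.02,0.1,0,0,0]' >/dev/null
$H '[0,0,0,0,0,0,0,0,0,0,0,0,0,0,0,0,0,0,0,0,0,0,0,0,0,0,0,0,0,0]' >/dev/null
$H '[0,0,0,0,0,0,0,0,0,0,0,0,0,0,0,0,0,0,0,0,0,0,0,0,0,0,0,0,0,0]' >/dev/null
python3 lev.py; python3 to.py
python3 - <<'E'
import cv2,glob
f=sorted(glob.glob('pics/l_scene_*.png'),key=lambda s:float(s.split('_')[-1][:-4]))
print(f); im=[cv2.resize(cv2.imread(p)[190:310,280:420],None,fx=2.7,fy=2.7,interpolation=cv2.INTER_CUBIC) for p in f[-2:]]
cv2.imwrite('pics/lv.png',cv2.hconcat(im))
E
```

```text
top platform 0.0867
 plate [0.5742 0.0199 0.1426] z 0.1425 ang 4.4
 grip 192 [0.5662 0.2291 0.1542]
scene platform 0.0867
 plate [0.5816 0.0204 0.1445] z 0.1427 ang 89.4
 grip 162 [0.5955 0.2308 0.1559]
t 48.12 p [0.5806 0.2331 0.1985] jaw -88.73 q6 1.77 q1 0.22 open 0.002 ff 0.0 F [-0.3 -0.1  0.2]
['pics/l_scene_45.7.png', 'pics/l_scene_46.8.png', 'pics/l_scene_48.1.png']
```

View pics/lv.png

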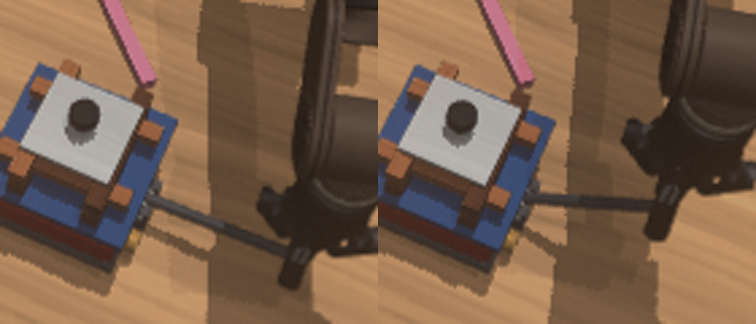

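```bash
H="python3 -m handwheel"
$H '[0,0,-0.096,0,0,0,0,0.045,-0.072,0,0,0,0,0.045,-0.072,0,0,0,0,0.035,-0.078,0,0,0,0,0.035,-0.078,0,0,0]' >/dev/null
$H '[0,0.023,-0.082,0,0,0,0,0.02,-0.082,0,0,0,0,0.008,-0.085,0,0,0,0,0.005,-0.085,0,0,0,0,0,-0.03,0,0,0]'
$H '[0,0,0,0,0,0,0,0,0,0,0,0]'
$H '[0,0,0.15,0,0,0,0,-0.05,0.17,0,0,0,0,-0.07,0.16,0,0,0,0,-0.08,0.17,0,0,0,0,-0.02,0.06,0,0,0]' >/dev/null
$H '[0,0,0,0,0,0,0,0,0,0,0,0,0,0,0,0,0,0,0,0,0,0,0,0,0,0,0,0,0,0]' >/dev/null
$H '[0,0,0,0,0,0,0,0,0,0,0,0,0,0,0,0,0,0,0,0,0,0,0,0,0,0,0,0,0,0]' >/dev/null
python3 lev.py; python3 to.py
```

```text
time: 48.95
eef_pos: [0.5837, 0.27, 0.0887]
tcp_rot: [1.0, 0.011, 0.005, -0.004]
contact_force: [-2.9, 8.1, 26.2]
opening: 0.001
finger_force: 13.8
time: 49.12
eef_pos: [0.5837, 0.2698, 0.0898]
tcp_rot: [1.0, 0.011, 0.005, -0.004]
contact_force: [-1.3, 7.4, 11.7]
opening: -0.0
finger_force: 6.3
top platform 0.0967
 plate [0.5739 0.0193 0.152 ] z 0.1525 ang 87.8
 grip 173 [0.566  0.2284 0.154 ]
scene platform 0.0966
 plate [0.582  0.021  0.1538] z 0.1528 ang 1.1
 grip 151 [0.5966 0.2304 0.1553]
t 50.47 p [0.5806 0.2325 0.1911] jaw -88.73 q6 1.77 q1 0.22 open 0.003 ff 0.0 F [-0.4 -0.9 -0.7]
```

```bash
H="python3 -m handwheel"
$H '[0,0,-0.05,0,0,0,0,0.045,-0.072,0,0,0,0,0.045,-0.072,0,0,0,0,0.035,-0.078,0,0,0,0,0.035,-0.078,0,0,0]' >/dev/null
$H '[0,0.023,-0.082,0,0,0,0,0.02,-0.082,0,0,0,0,0.008,-0.085,0,0,0,0,0.005,-0.085,0,0,0,0,0,-0.03,0,0,0]'
$H '[0,0,0,0,0,0,0,0,0,0,0,0]'
$H '[0,0,0.15,0,0,0,0,-0.05,0.17,0,0,0,0,-0.07,0.16,0,0,0,0,-0.08,0.17,0,0,0,0,-0.015,0.06,0,0,0]' >/dev/null
$H '[0,0,0,0,0,0,0,0,0,0,0,0,0,0,0,0,0,0,0,0,0,0,0,0,0,0,0,0,0,0]' >/dev/null
$H '[0,0,0,0,0,0,0,0,0,0,0,0,0,0,0,0,0,0,0,0,0,0,0,0,0,0,0,0,0,0]' >/dev/null
python3 lev.py; python3 to.py
```

```text
time: 51.3
eef_pos: [0.5836, 0.2695, 0.0884]
tcp_rot: [1.0, 0.011, 0.005, -0.004]
contact_force: [-7.1, 6.3, 33.3]
opening: 0.0
finger_force: 16.4
time: 51.47
eef_pos: [0.5835, 0.2692, 0.0892]
tcp_rot: [1.0, 0.01, 0.004, -0.004]
contact_force: [-2.7, 8.6, 15.8]
opening: -0.002
finger_force: 7.4
top platform 0.1103
 plate [0.5735 0.0197 0.165 ] z 0.1661 ang 88.4
 grip 179 [0.5665 0.2277 0.1537]
scene platform 0.1106
 plate [0.5839 0.0214 0.1639] z 0.1662 ang 88.9
 grip 151 [0.5967 0.2307 0.1552]
t 52.82 p [0.5806 0.2326 0.1905] jaw -88.73 q6 1.77 q1 0.22 open 0.001 ff 0.0 F [-0.1  0.1 -0.1]
```

```bash
H="python3 -m handwheel"
$H '[0,0,-0.05,0,0,0,0,0.045,-0.072,0,0,0,0,0.045,-0.072,0,0,0,0,0.035,-0.078,0,0,0,0,0.035,-0.078,0,0,0]' >/dev/null
$H '[0,0.023,-0.082,0,0,0,0,0.02,-0.082,0,0,0,0,0.008,-0.085,0,0,0,0,0.005,-0.085,0,0,0,0,0,-0.03,0,0,0]'
$H '[0,0,0,0,0,0,0,0,0,0,0,0]'
$H '[0,0,0.15,0,0,0,0,-0.05,0.17,0,0,0,0,-0.07,0.16,0,0,0,0,-0.08,0.17,0,0,0,0,-0.015,0.15,0,0,0]' >/dev/null
$H '[-0.1,0.1,0.2,0,0,0,-0.1,0.1,0.1,0,0,0,-0.1,0.1,0,0,0,0,-0.1,0.1,0,0,0,0,-0.1,0.1,0,0,0,0]' >/dev/null
$H '[-0.1,0.1,0,0,0,0,-0.1,0.1,0,0,0,0,0,0,0,0,0,0,0,0,0,0,0,0,0,0,0,0,0,0]' >/dev/null
$H '[0,0,0,0,0,0,0,0,0,0,0,0,0,0,0,0,0,0,0,0,0,0,0,0,0,0,0,0,0,0]' >/dev/null
python3 lev.py; python3 to.py
python3 - <<'E'
from h import *
a,_=cloud('top'); b,_=cloud('scene')
print(a.shape)
cv2.imwrite('pics/fin.png',np.vstack([np.hstack([cv2.resize(a,(400,300)),cv2.resize(b,(400,300))]),np.hstack([cv2.resize(a[130:230,120:300-27],(400,262)),cv2.resize(b[200:300,260:413],(400,262))])]))
E
```

```text
time: 53.65
eef_pos: [0.5828, 0.2689, 0.0883]
tcp_rot: [1.0, 0.01, 0.003, -0.003]
contact_force: [-11.1, 5.0, 33.8]
opening: -0.003
finger_force: 16.2
time: 53.82
eef_pos: [0.5828, 0.2688, 0.089]
tcp_rot: [1.0, 0.011, 0.003, -0.003]
contact_force: [-7.0, 5.5, 17.7]
opening: -0.002
finger_force: 9.3
top platform 0.1108
 plate [0.5738 0.0201 0.1657] z 0.1665 ang 89.0
 grip 349 [0.5758 0.2334 0.1582]
scene platform 0.1108
 plate [0.584  0.0218 0.1638] z 0.1665 ang 1.3
 grip 235 [0.5848 0.2352 0.1594]
t 55.58 p [0.4757 0.3376 0.2482] jaw -88.75 q6 1.99 q1 0.44 open -0.000 ff 0.0 F [-0.2  0.3 -0.1]
(420, 560, 3)
```

View pics/fin.png

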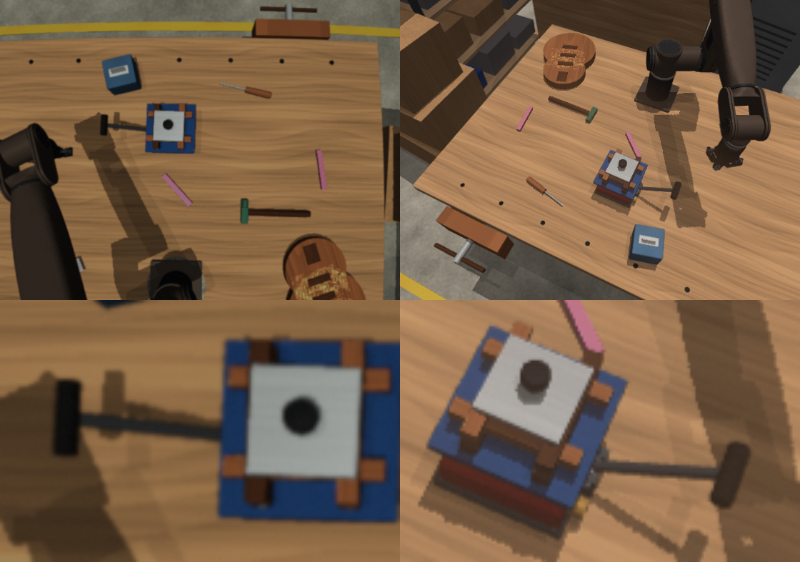

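```bash
python3 -c "
from plant import ctrl
print(ctrl.sign_off())"
```

```text
the job is handed in; nothing more can be done
None
```

I handed the job in at about 56 s. All six slats are in a three-layer crosswise tower with the weight centred on top. The platform top reads about 111 mm, and a fifth stroke added almost nothing, so I take it as fully raised, though the first stroke was only partial. The lever is back up, and the bystanders look undisturbed in the last pictures.

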